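# Fetch a straight from the track dispenser and close the gap

### The arm

A 6-joint arm with a two-finger parallel gripper is mounted at the origin on the work surface. World frame = base frame: x ahead of the robot, y to its left, z up, the work surface at z = 0. Lengths are in m, angles in rad, forces in N, time in s.
With the tool pointing down it reaches from about 0.35 to 0.975 m from the base axis. Payload 17.4 kg.
Tool frame: the origin (TCP) lies at the very end of the fingers, on their centre line; the grasp point (between the pads) lies 19 mm behind it (hold_point_z is the z of the grasp point in the tool frame, in m); z points along the fingers, y is the line along which they close (so a half turn about z gives the same grasp; the last joint's range is limited). The gripper opens to 85 mm and grips with 20 to 120 N. Pads are 22 mm wide; open, the fingers measure 114 mm over their backs; the gripper's body (76 mm by 85 mm) begins 54 mm behind the grasp point. The pads swing forward as they close: fully open they stand 13 mm farther back than shut.
Start: joints at [-1.213, 0.116, 1.442, -0, 1.584, -0.038], TCP at [0.26, -0.623, 0.202] pointing down, gripper open.
Joint ranges: [-2.83, 2.83], [-0.83, 2.19], [0.07, 2.5], [-1.14, 4.28], [0.01, 3], [-2.97, 2.97]. Speed limits (rad/s): [1.89, 1.89, 2.22, 3.14, 3.14, 3.14].

### API

Orientations are given as a unit quaternion [w, x, y, z].
In Python, from cell import observe, camera, job_done, hold_point_z gives the robot as it stands.
- The arm moves only by the tool move_arm, never from a script. Its argument "motion" is a list of rows, each an object with "delta_pos": the shift along the tool's x, y, z in mm, a list of three; "rotation": the turn, a rotation vector about the tool's x, y, z in degrees, a list of three. In form: [{"delta_pos": [tx, ty, tz], "rotation": [ax, ay, az]}, ...]. A call has exactly 5 rows; each row shifts and turns the commanded pose from where the row before left it, along the tool's axes as they then stand; what a row does not reach is not made up. A row lasts 1/8 s, in which the tool goes at most 62.5 mm and 10.7 degrees, less where a joint would pass 70% of its speed; a pose out of reach is approached as far as the arm can. A call is refused whole if a number of a shift passes 62.5 or a number of a turn 10.7, either way. A call with a gripper value outside its range is refused whole. "claw" is the finger opening in mm, from 0 to 85.4, set as the call begins (left out, the last holds). The fingers move at their own pace and stop on an object; "force" is the grip in N (left out, the last holds). Time passes only in rows, so rows that do not move let the fingers close, or fill a call up. It gives the time, the measured TCP pose, the force, the opening and the grip force at its end, in the units of the state.
- observe(): the state, without advancing time (a new reading comes with each control period).
- camera(name): name is "scene" or "side" or "wrist"; returns a dict with "img" (384x512x3 uint8, red, green, blue), "K" (3x3 intrinsics, pixels), "R" (3x3) and "t" (3): a world point X has camera coordinates R X + t; the wrist camera has in their place "tool_from_camera" (4x4, takes a point from camera to tool coordinates, whose origin is the TCP and whose axes are the flange's). Camera axes: x right, y down, z forward; pixel columns grow to the right and rows downward; lengths in m; the calibration is good to about 2 mm. A picture is of the moment at which its call begins: read the wrist's pose just before it. There is no depth.
- job_done(): hands the job in; it is judged then, once.
The state is a dict: "time_s": time; "qpos": joint angles; "joint_velocities": joint speeds; "tau": joint torques, N m; "eef_pos": TCP position; "eef_rot": TCP orientation; "wrist_force": force on the tool from outside, world axes, zero at the start; "ft_torque": the same for the moment, N m; "opening": opening from 0.0 (shut) to 1.0 (fully open); "gripper_force": force on a finger pad.
Only numpy, scipy, OpenCV 4.12 (cv2) and the standard library are available. Lean on these libraries where they do the work, as an engineer would, in place of code of your own. Each camera call takes 0.05 s, during which the arm holds its last target. There are 200 camera calls.

### The job

There is one gap left in the track on the layout board. Reach in past the sprung clear flap of the track dispenser - in whichever bay holds the plain straight section, not the planked level crossing - take the straight out with the hand holding the flap open, and let the flap close behind it. Then lay the straight gently (not dropped) in the gap, flat on the cork, right way up, in line with the track on either side; leave the crossing in its bay and do not disturb the jar, pot or spatula.

Things in the scene. Friction and masses are not known exactly. Their poses are not given: they have to be found in the camera images.
- dispenser: Grey steel track dispenser, white inside the bays, fixed, 185 deep (x), 272 wide (y), 312 mm high. Origin: on the table, mid width, 85 mm behind the front edge; front (open side) faces -x, z up. Two open bays side by side at y +66 (left) and -66 (right), floors at z 20, runners to z 28; over them a solid magazine tower, upright front face at x -30 from z 120 to 312, 10 mm hinge rail below: an upright tool hits it, one leaning 30 deg or more does not.
- bay_left (a point): point in the left (+y) bay, below the flap's hinge, on top of the runner (a flat bar 30 mm wide, 8 above the floor) on which a section lies; dispenser axes. Floor and runner, no lip, go from 45 mm in front (-x) to a back wall 70 mm behind; 124 mm wide; ceiling 92 mm up. Walls end level with the shut flap. A section's centre lies within 4 mm (x) and 6 mm (y) of here. 
- bay_right (a point): point in the right (-y) bay, below the flap's hinge, on top of the runner (a flat bar 30 mm wide, 8 above the floor) on which a section lies; dispenser axes. Floor and runner, no lip, go from 45 mm in front (-x) to a back wall 70 mm behind; 124 mm wide; ceiling 92 mm up. Walls end level with the shut flap. A section's centre lies within 4 mm (x) and 6 mm (y) of here. 
- flap_left (a joint): opening angle (rad) of the clear flap of the left (+y) bay: 0 shut, grows as its lower edge is pushed INWARD (dispenser +x), cannot swing outward, stop at 1.4. A weak spring always shuts it: 0.7 N at the lower edge to start, 1.5 N at 0.7 rad. A hand leaning 30 to 45 deg that reaches the middle of a section holds it about 0.6 to 0.75 open.
- flap_right (a joint): opening angle (rad) of the clear flap of the right (-y) bay: 0 shut, grows as its lower edge is pushed INWARD (dispenser +x), cannot swing outward, stop at 1.4. A weak spring always shuts it: 0.7 N at the lower edge to start, 1.5 N at 0.7 rad. A hand leaning 30 to 45 deg that reaches the middle of a section holds it about 0.6 to 0.75 open.
- flap_left_edge (a point): middle of the left flap's lower edge, a 6 mm aluminium bar. The flap: clear, 118 wide, 69 mm from its hinge (dispenser x -43, z 120) to this edge. Shut, it leans 35 deg forward and this point is at dispenser x -81, z 66, 38 mm above the runner. Swinging in, the edge stays at least 22 mm above the runner, clear of a section lying flat.
- flap_right_edge (a point): middle of the right flap's lower edge, a 6 mm aluminium bar. The flap: clear, 118 wide, 69 mm from its hinge (dispenser x -43, z 120) to this edge. Shut, it leans 35 deg forward and this point is at dispenser x -81, z 66, 38 mm above the runner. Swinging in, the edge stays at least 22 mm above the runner, clear of a section lying flat.
- straight: Loose plain straight track, 50 to 100 g: grey block 80 long (x) x 40 wide (y), upright sides 12 mm high, dark sleepers, two steel rails along x, 16 mm high in all; ends alike. Origin: centre of underside, z up. Starts flat in either bay, x out of the bay within 4 deg. Grip across the 40 mm; draw it out level to dispenser -x, raised at most 3 mm until its rear is past the flap.
- crossing: Loose level-crossing section, same size, origin and axes as the straight, but with wooden road planks between and beside its rails, so its top is nearly closed and flat. Lies in the other bay and stays there.
- module: Layout board, fixed, 340 (x) x 200 (y) x 18 mm, green. Origin: centre of underside, z up. On it at y -25 a cork strip 32 wide, 6 thick (top z 24) along x with two fixed tracks like the straight (40 wide, 16 high), which leave a 92 mm gap of bare cork at x -46 to 46. Yellow foam hill to 88 high at x 60 to 160, y 35 to 97; plaster rock 44 high at x 0 to 70, y 45 to 100.
- gap (a point): middle of the gap, on top of the cork; x along the track, z up. The straight belongs with its origin here, x along x (either end first), leaving about 6 mm at each end.
- jar: bystander: low glass jar with a white lid, 64 mm across, 45 high, on the table; origin centre of the underside
- pot: bystander: black brush pot, 72 mm across, 85 high, brushes to about 155; origin centre of the underside
- knife: bystander: spatula 170 mm long lying on the table along its x; origin near its middle, underside

How it is judged:
By the outcome, as a careful person would: the job done as asked, in the order asked, and still so for the second after the job is handed in, with the robot touching nothing.
It also fails if it takes over 42 s, if anything falls off the work surface, if the arm or the gripper's body presses on something with over 40 N, if the wrist force passes 120 N, or if a joint passes its speed limit or range.

## Working session

There is one attempt and no reset: what is moved stays moved. The work goes in short steps, Python scripts to look and compute and a tool call to move; the robot and the scene stay as the last step left them, time stands still between calls to the robot, and variables do not carry over. Pictures are saved under pics/ and viewed, at most 10 in all, crops included, and the job is handed in when it is done.

Besides the shell and the picture viewer there is one more tool, called after "Emit:" as name([rows], argument=value, ...), one row to a line, values as JSON. move_arm: Moves the arm, as the interface text tells. Its arguments: {"type":"object","properties":{"motion":{"type":"array","items":{"type":"object","properties":{"delta_pos":{"type":"array","items":{"type":"number"}},"rotation":{"type":"array","items":{"type":"number"}}}}},"claw":{"type":"number"},"force":{"type":"number"}},"required":["motion"]}

```bash
mkdir -p pics; ls; python3 - <<'E'
from cell import observe,camera,hold_point_z
import cv2,numpy as np,pickle
print(hold_point_z);s=observe();print(s)
d={}
for n in("scene","side","wrist"):
    c=camera(n);d[n]=c;cv2.imwrite(f"pics/{n}0.png",c["img"][:,:,::-1])
    print(n,{k:np.round(v,4).tolist() for k,v in c.items() if k!="img"})
pickle.dump(d,open("c0.pkl","wb"))
a=cv2.resize(d["scene"]["img"],(800,600),interpolation=cv2.INTER_CUBIC);cv2.imwrite("pics/s_big.png",a[:,:,::-1])
a=cv2.resize(d["side"]["img"],(800,600),interpolation=cv2.INTER_CUBIC);cv2.imwrite("pics/d_big.png",a[:,:,::-1])
E
```

```text
pics
-0.0187
{'time_s': 0.0, 'qpos': array([-1.21280266e+00,  1.16517238e-01,  1.44225789e+00,  1.34556478e-05,
        1.58402450e+00, -3.78125400e-02]), 'joint_velocities': array([ 1.26248604e-04,  2.24092557e-03, -5.44795344e-05, -8.17905964e-04,
       -1.05659077e-03,  2.90141437e-05]), 'tau': array([-5.97218445e-05, -7.31992865e+01, -6.32482767e+01, -8.66438381e-05,
        6.21097279e-03,  2.21290105e-05]), 'eef_pos': array([ 0.26015609, -0.62260552,  0.20164571]), 'eef_rot': array([-5.96841231e-04,  9.80480817e-01,  1.96613843e-01, -8.95589509e-05]), 'wrist_force': array([0.24690248, 0.30638057, 0.33741621]), 'ft_torque': array([ 0.01739445, -0.02707615, -0.01420016]), 'gripper_force': 0.0, 'opening': 1.0009660717516802}
scene {'K': [[413.5597, 0.0, 258.0688], [0.0, 413.5597, 190.1944], [0.0, 0.0, 1.0]], 'R': [[-0.8814, 0.4722, -0.0094], [0.4507, 0.835, -0.3158], [-0.1413, -0.2825, -0.9488]], 't': [0.4895, -0.1304, 1.1007]}
side {'K': [[445.7299, 0.0, 255.7479], [0.0, 445.7299, 195.5467], [0.0, 0.0, 1.0]], 'R': [[-0.9938, -0.1096, -0.0204], [-0.0648, 0.7166, -0.6944], [0.0908, -0.6888, -0.7193]], 't': [0.5102, 0.1536, 1.2355]}
wrist {'K': [[345.6079, 0.0, 253.7069], [0.0, 345.6079, 187.806], [0.0, 0.0, 1.0]], 'tool_from_camera': [[-0.0009, -0.9595, -0.2818, 0.0699], [1.0, -0.001, 0.0001, -0.0004], [-0.0004, -0.2818, 0.9595, -0.1727], [0.0, 0.0, 0.0, 1.0]]}
```

View pics/s_big.png

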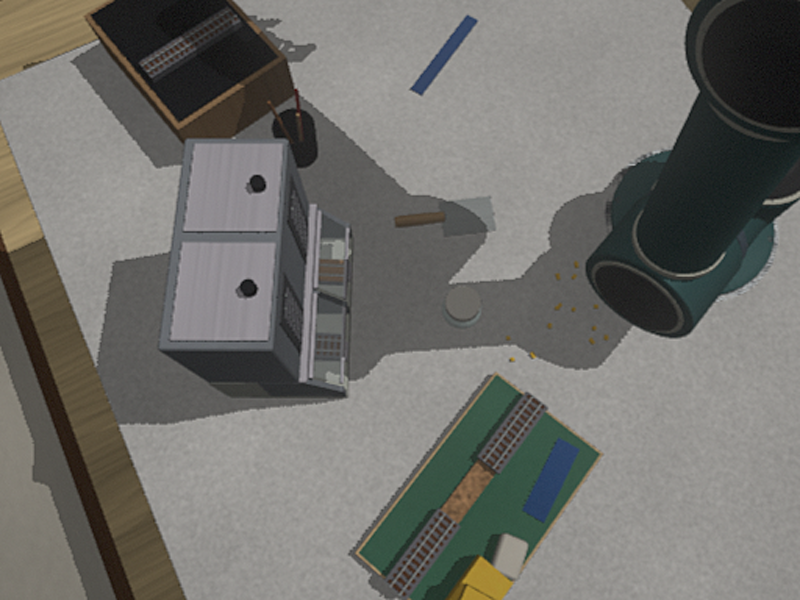

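View pics/d_big.png

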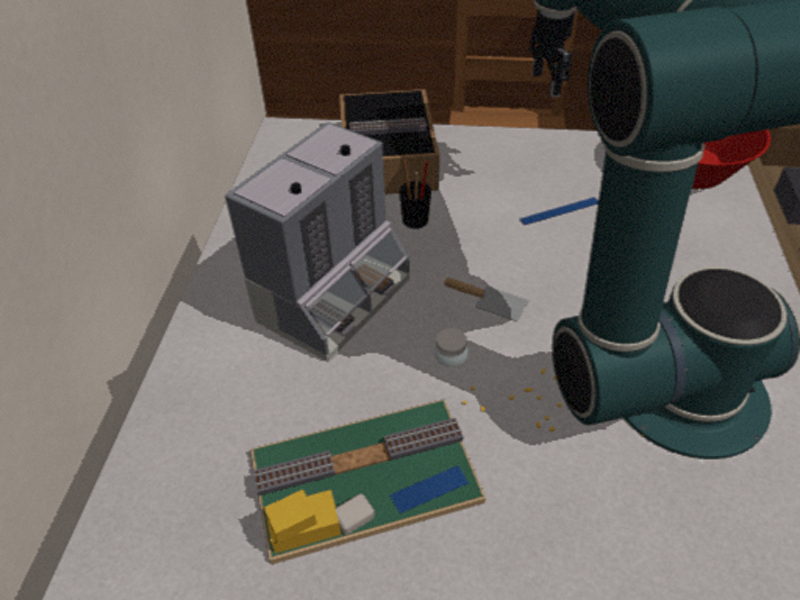

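Scene view (at 800x600): the dispenser is left of centre. Its lower bay, which is +y and so the left one, shows bare rails at about (328,345), and the upper bay shows brown planks at about (333,272). The gap is at about (468,492), and the side view shows the same layout. I'll enlarge these for measuring.

```bash
python3 - <<'E'
import pickle,cv2,numpy as np
d=pickle.load(open("c0.pkl","rb"))
def crop(n,x,y,w,h,k): 
    a=cv2.resize(d[n]["img"][y:y+h,x:x+w],None,fx=k,fy=k,interpolation=cv2.INTER_CUBIC)
    return a
# scene: dispenser x100..240,y80..260 ; board x220..390,y235..384
a=crop("scene",180,120,60,140,4); b=crop("scene",220,234,138,150,4)
a=cv2.copyMakeBorder(a,0,b.shape[0]-a.shape[0],0,8,cv2.BORDER_CONSTANT)
cv2.imwrite("pics/z1.png",np.hstack([a,b])[:,:,::-1]); print(a.shape,b.shape)
a=crop("side",180,135,90,100,4); b=crop("side",210,250,100,100,4)
cv2.imwrite("pics/z2.png",np.hstack([a,b])[:,:,::-1]); 
E
```

```text
(600, 248, 3) (600, 552, 3)
```

View pics/z1.png

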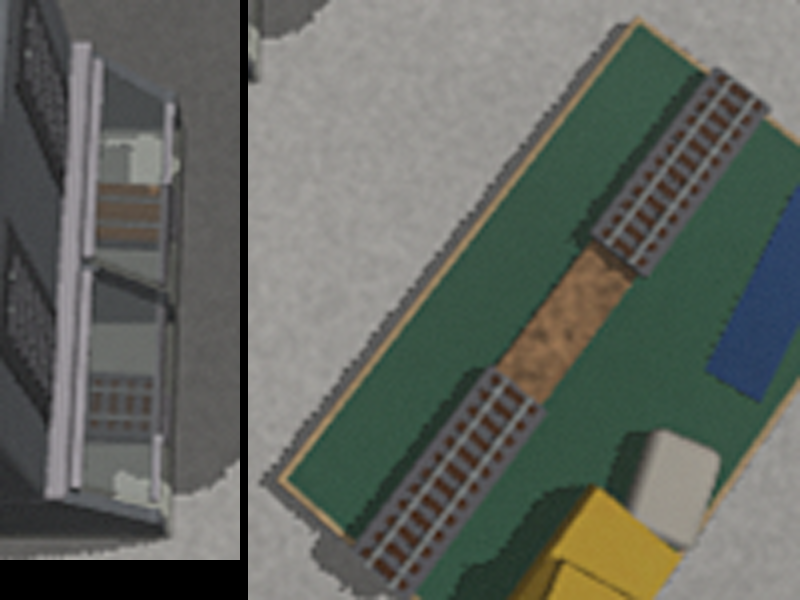

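View pics/z2.png

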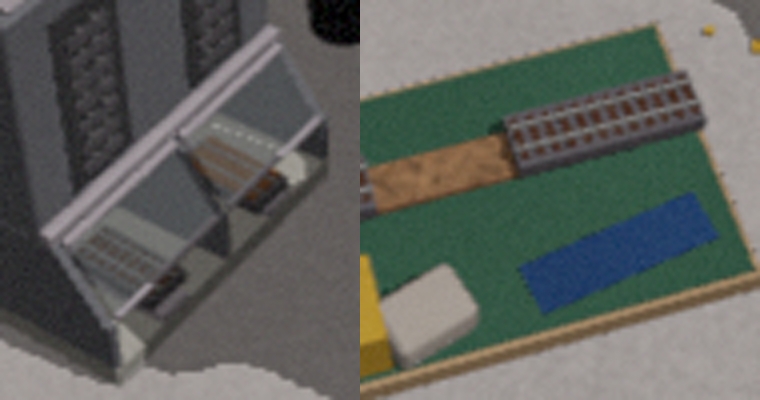

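```bash
cat >h.py <<'E'
import pickle,numpy as np
from scipy.optimize import least_squares
from scipy.spatial.transform import Rotation as Rn
d=pickle.load(open("c0.pkl","rb"))
def T(p,X):
    c,s=np.cos(p[2]),np.sin(p[2]); X=np.atleast_2d(X)
    return np.c_[p[0]+c*X[:,0]-s*X[:,1],p[1]+s*X[:,0]+c*X[:,1],X[:,2]]
def proj(n,X):
    c=d[n]; q=(np.atleast_2d(X)@c["R"].T+c["t"])@c["K"].T; return q[:,:2]/q[:,2:]
def ray(n,uv,z):
    c=d[n]; o=-c["R"].T@c["t"]; v=c["R"].T@np.linalg.solve(c["K"],[*uv,1.]); return o+v*(z-o[2])/v[2]
big=lambda u,v:((u+.5)/1.5625-.5,(v+.5)/1.5625-.5)
z1a=lambda u,v:((u+.5)/4-.5+180,(v+.5)/4-.5+120)
z1b=lambda u,v:((u-247.5)/4-.5+220,(v+.5)/4-.5+234)
z2a=lambda u,v:((u+.5)/4-.5+180,(v+.5)/4-.5+135)
z2b=lambda u,v:((u-359.5)/4-.5+210,(v+.5)/4-.5+250)
def fit(obs,p0):
    def f(p): return np.concatenate([proj(n,T(p,np.array(X)/1e3))[0]-uv for n,uv,X in obs])
    r=least_squares(f,p0,loss="soft_l1"); return r.x,r.fun.reshape(-1,2)
E
cat >fit.py <<'E'
from h import *
S,D="scene","side"
disp=[(S,big(187,140),(100,-136,312)),(S,big(287,140),(-30,-136,312)),(S,big(163,347),(100,136,312)),(S,big(272,350),(-30,136,312)),
(D,big(230,193),(100,136,312)),(D,big(282,210),(-30,136,312)),(D,big(383,143),(-30,-136,312)),(D,big(333,124),(100,-136,312)),
(D,z2a(120,380),(-85,136,0)),(S,z1a(168,532),(-85,136,0))]
mod=[(S,z1b(638,20),(-170,-100,18)),(S,z1b(283,480),(170,-100,18)),(S,big(600,455),(-170,100,18)),
(D,big(445,402),(-170,-100,18)),(D,big(483,497),(-170,100,18)),(D,big(252,452),(170,-100,18)),(D,big(270,555),(170,100,18)),
(S,z1b(593,240),(-46,-45,36)),(S,z1b(645,276),(-46,-5,36)),(S,z1b(490,370),(46,-45,36)),(S,z1b(545,408),(46,-5,36)),
(D,z2b(505,122),(-46,-45,36)),(D,z2b(517,165),(-46,-5,36))]
pd,r=fit(disp,[.9,0,0]);print(pd,np.degrees(pd[2]));print(np.round(r,1).tolist())
pm,r=fit(mod,[.6,.4,-2.]);print(pm,np.degrees(pm[2]));print(np.round(r,1).tolist())
b=T(pd,[-.0,.066,.028]); print("disp origin-ish",b)
g=T(pm,[0,-.025,.024]);print("gap",g)
for uv,n in [(z1a(122,405),S),(z1a(95,404),S),(z1a(150,405),S)]:
    w=ray(n,uv,.044); c,s=np.cos(pd[2]),np.sin(pd[2]); q=w[:2]-pd[:2]; print("straight in disp", c*q[0]+s*q[1],-s*q[0]+c*q[1])
E
python3 fit.py
```

```text
[ 0.65794017 -0.16751866 -0.50868078] -29.145261693871266
[[-0.5, -3.5], [2.3, -2.9], [-4.4, 0.2], [0.5, -0.6], [-4.2, 0.4], [-0.1, 7.4], [0.7, -0.8], [-3.1, -2.3], [-0.1, 2.4], [0.9, 1.5]]
[0.54695244 0.22593514 0.39606614] 22.692918371971516
[[0.1, -1.5], [-2.1, 0.1], [2.6, -0.6], [-0.8, -2.1], [1.6, 1.1], [-1.9, -2.4], [-1.4, 3.8], [-0.6, -1.7], [0.5, 0.7], [0.3, -1.4], [0.7, 1.1], [-0.8, -1.0], [0.4, 1.2]]
disp origin-ish [[ 0.69008386 -0.10987506  0.028     ]]
gap [[0.55659724 0.2028705  0.024     ]]
straight in disp -0.05595857937993491 0.0638531866434443
straight in disp -0.039705429710163616 0.06347147168900551
straight in disp -0.07277074109314627 0.06360950735030348
```

```bash
cat >>fit.py <<'E'
print()
for nm,o in(("disp",disp),("mod",mod)):
    for n,uv,X in o: print(nm,n,np.round(uv,1),X,np.round(ray(n,uv,X[2]/1e3)*1e3,0))
E
python3 fit.py|sed '1,/^$/d'
```

```text
disp scene [119.5  89.4] (100, -136, 312) [ 681. -327.  312.]
disp scene [183.5  89.4] (-30, -136, 312) [ 572. -268.  312.]
disp scene [104.1 221.9] (100, 136, 312) [805. -94. 312.]
disp scene [173.9 223.8] (-30, 136, 312) [699. -34. 312.]
disp side [147.  123.3] (100, 136, 312) [ 801. -100.  312.]
disp side [180.3 134.2] (-30, 136, 312) [704. -63. 312.]
disp side [244.9  91.3] (-30, -136, 312) [ 567. -267.  312.]
disp side [212.9  79.2] (100, -136, 312) [ 668. -323.  312.]
disp side [209.6 229.6] (-85, 136, 0) [651. -16.   0.]
disp scene [221.6 252.6] (-85, 136, 0) [650. -12.   0.]
mod scene [317.1 238.6] (-170, -100, 18) [431.  71.  18.]
mod scene [228.4 353.6] (170, -100, 18) [738. 201.  18.]
mod scene [383.8 291. ] (-170, 100, 18) [358. 251.  18.]
mod side [284.6 257.1] (-170, -100, 18) [426.  75.  18.]
mod side [308.9 317.9] (-170, 100, 18) [355. 250.  18.]
mod side [161.1 289.1] (170, -100, 18) [736. 206.  18.]
mod side [172.6 355. ] (170, 100, 18) [664. 375.  18.]
mod scene [305.9 293.6] (-46, -45, 36) [523. 171.  36.]
mod scene [318.9 302.6] (-46, -5, 36) [507. 202.  36.]
mod scene [280.1 326.1] (46, -45, 36) [609. 205.  36.]
mod scene [293.9 335.6] (46, -5, 36) [592. 236.  36.]
mod side [245.9 280.1] (-46, -45, 36) [519. 169.  36.]
mod side [248.9 290.9] (-46, -5, 36) [508. 200.  36.]
```

```bash
sed -i 's/^(D,big(230,193),(100,136,312)),(D,big(282,210),(-30,136,312)),/(D,big(230,193),(100,136,312)),/' fit.py
cat >>h.py <<'E'
def Rtool(yaw,lean):  # yaw: heading of dx (deg); tool z leans toward dx; tool x on the -dx side
    f=np.array([np.cos(np.radians(yaw)),np.sin(np.radians(yaw)),0]);u=np.array([0,0,1.]);a=np.radians(lean)
    z=-u*np.cos(a)+f*np.sin(a); x=-f*np.cos(a)-u*np.sin(a); return np.c_[x,np.cross(z,x),z]
def Robs(s): return Rn.from_quat(np.roll(s["eef_rot"],-1)).as_matrix()
def plan(p,R,n,s=None,p0=None,R0=None,dec=1):
    """n rows from (p0,R0) or the measured pose to (p,R), rounded, in mm and deg; returns the end pose"""
    if p0 is None:
        from cell import observe
        s=observe(); p0,R0=s["eef_pos"],Robs(s)
    p0=np.array(p0);A=R0.copy();q=p0.copy();rows=[]
    for i in range(n):
        k=n-i; dp=np.round(A.T@((np.array(p)-q)/k)*1e3,dec)
        dr=np.round(np.degrees(Rn.from_matrix(A.T@R).as_rotvec()/k),dec)
        rows.append((dp+0.,dr+0.)); q=q+A@dp/1e3; A=A@Rn.from_rotvec(np.radians(dr)).as_matrix()
    for i in range(0,n,5):
        print("[",",".join('{"delta_pos":%s,"rotation":%s}'%(a.tolist(),b.tolist()) for a,b in rows[i:i+5]),"]")
    print("end err mm",np.round((q-p)*1e3,1)); return q,A
E
python3 fit.py|sed -n 1,2p; python3 - <<'E'
from h import *
for n,u,v,z in[("jar",462,303,.045),("pot",296,125,.085),("knifeA",397,220,.01),("knifeB",493,215,.003)]: print(n,ray("scene",big(u,v),z))
pd=np.array([.658,-.168,np.radians(-28.7)])
t=T(pd,[-.215,.066,.12])[0];print("look",t)
plan(t,Rtool(-28.7,37),15)
E
```

```text
[ 0.65790675 -0.16704612 -0.50873745] -29.148508554589576
[[-0.4, -3.4], [2.4, -2.7], [-4.3, 0.5], [0.7, -0.4], [-4.3, 0.5], [0.7, -0.7], [-3.1, -2.3], [-0.1, 2.5], [1.0, 1.7]]
jar [ 0.42622265 -0.046434    0.045     ]
pot [ 0.52291939 -0.43565046  0.085     ]
knifeA [ 0.44158487 -0.23559721  0.01      ]
knifeB [ 0.29145227 -0.16872955  0.003     ]
look [ 0.50110833 -0.0068603   0.12      ]
[ {"delta_pos":[30.6, -31.7, 5.5],"rotation":[-2.8, -1.3, -8.2]},{"delta_pos":[35.0, -27.2, 3.3],"rotation":[-2.7, -1.3, -8.2]},{"delta_pos":[38.6, -22.0, 1.3],"rotation":[-2.7, -1.3, -8.2]},{"delta_pos":[41.3, -16.3, -0.5],"rotation":[-2.7, -1.3, -8.2]},{"delta_pos":[43.2, -10.2, -2.1],"rotation":[-2.8, -1.3, -8.2]} ]
[ {"delta_pos":[44.1, -3.8, -3.4],"rotation":[-2.7, -1.3, -8.2]},{"delta_pos":[44.1, 2.7, -4.5],"rotation":[-2.7, -1.3, -8.2]},{"delta_pos":[43.2, 9.2, -5.2],"rotation":[-2.7, -1.3, -8.2]},{"delta_pos":[41.3, 15.5, -5.6],"rotation":[-2.8, -1.4, -8.2]},{"delta_pos":[38.5, 21.5, -5.6],"rotation":[-2.7, -1.3, -8.2]} ]
[ {"delta_pos":[34.8, 27.0, -5.3],"rotation":[-2.8, -1.4, -8.3]},{"delta_pos":[30.5, 32.0, -4.7],"rotation":[-2.7, -1.3, -8.2]},{"delta_pos":[25.5, 36.2, -3.7],"rotation":[-2.8, -1.4, -8.3]},{"delta_pos":[19.9, 39.6, -2.4],"rotation":[-2.7, -1.3, -8.2]},{"delta_pos":[14.0, 42.1, -0.8],"rotation":[-2.8, -1.4, -8.3]} ]
end err mm [ 0.  0. -0.]
```

Emit:
move_arm([
  {"delta_pos": [30.6,-31.7,5.5],"rotation": [-2.8,-1.3,-8.2]},
  {"delta_pos": [35,-27.2,3.3],"rotation": [-2.7,-1.3,-8.2]},
  {"delta_pos": [38.6,-22,1.3],"rotation": [-2.7,-1.3,-8.2]},
  {"delta_pos": [41.3,-16.3,-0.5],"rotation": [-2.7,-1.3,-8.2]},
  {"delta_pos": [43.2,-10.2,-2.1],"rotation": [-2.8,-1.3,-8.2]},
], claw=62, force=30)

```text
time_s: 0.78
eef_pos: [0.3409, -0.4162, 0.1746]
eef_rot: [0.126, 0.84, 0.527, -0.031]
wrist_force: [-0.2, 0.1, -0.3]
opening: 0.727
gripper_force: 0.0
```

Emit:
move_arm([
  {"delta_pos": [44.1,-3.8,-3.4],"rotation": [-2.7,-1.3,-8.2]},
  {"delta_pos": [44.1,2.7,-4.5],"rotation": [-2.7,-1.3,-8.2]},
  {"delta_pos": [43.2,9.2,-5.2],"rotation": [-2.7,-1.3,-8.2]},
  {"delta_pos": [41.3,15.5,-5.6],"rotation": [-2.8,-1.4,-8.2]},
  {"delta_pos": [38.5,21.5,-5.6],"rotation": [-2.7,-1.3,-8.2]},
])

```text
time_s: 1.4
eef_pos: [0.4211, -0.2108, 0.1474]
eef_rot: [0.233, 0.579, 0.779, -0.059]
wrist_force: [0.6, 0.0, 0.6]
opening: 0.725
gripper_force: 0.0
```

Tracking matches the plan.

Emit:
move_arm([
  {"delta_pos": [34.8,27,-5.3],"rotation": [-2.8,-1.4,-8.3]},
  {"delta_pos": [30.5,32,-4.7],"rotation": [-2.7,-1.3,-8.2]},
  {"delta_pos": [25.5,36.2,-3.7],"rotation": [-2.8,-1.4,-8.3]},
  {"delta_pos": [19.9,39.6,-2.4],"rotation": [-2.7,-1.3,-8.2]},
  {"delta_pos": [14,42.1,-0.8],"rotation": [-2.8,-1.4,-8.3]},
])

```text
time_s: 2.02
eef_pos: [0.5015, -0.0054, 0.12]
eef_rot: [0.308, 0.232, 0.919, -0.079]
wrist_force: [0.6, -1.2, -0.3]
opening: 0.723
gripper_force: 0.0
```

```bash
python3 - <<'E'
from cell import observe,camera
import cv2,pickle
s=observe();c=camera("wrist");c["s"]=s;pickle.dump(c,open("w1.pkl","wb"))
print(s["eef_pos"],s["eef_rot"],s["qpos"])
cv2.imwrite("pics/w1.png",cv2.resize(c["img"],(800,600),interpolation=cv2.INTER_CUBIC)[:,:,::-1])
E
```

```text
[ 0.50147989 -0.00538985  0.12002704] [ 0.30842464  0.23214555  0.91912014 -0.07874556] [ 0.17979592 -0.62191746  2.28327593 -0.4661886   0.99972108 -0.7377433 ]
```

View pics/w1.png

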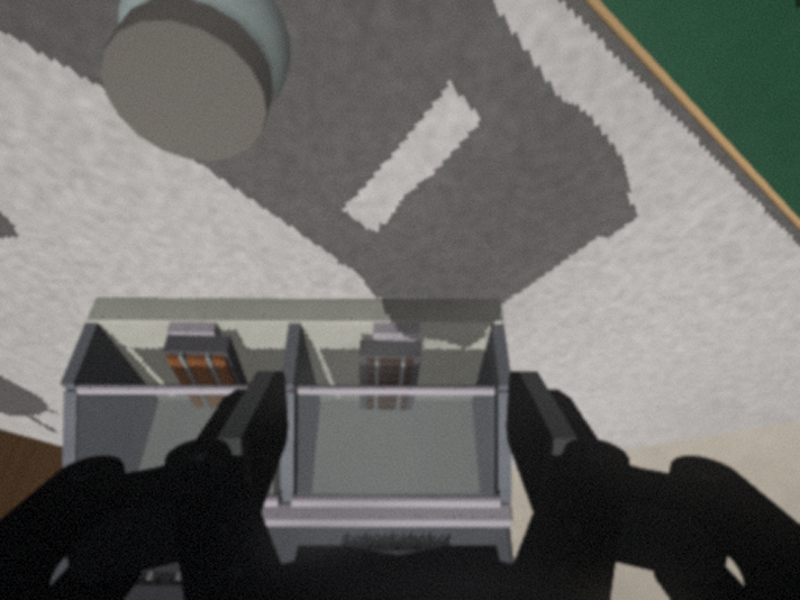

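Wrist view: the planked crossing is on the image left (right bay) and the straight on the image right (left bay). The straight's front top edge runs from about (360,357) to (421,357). The dispenser's front base edge runs from (97,298) to (502,300), and the left flap's bar from (300,390) to (497,390).

```bash
cat >>h.py <<'E'
def wray(c,uv,z):
    M=np.eye(4);M[:3,:3]=Robs(c["s"]);M[:3,3]=c["s"]["eef_pos"];M=M@c["tool_from_camera"]
    o=M[:3,3];v=M[:3,:3]@np.linalg.solve(c["K"],[*uv,1.]);return o+v*(z-o[2])/v[2]
def toD(p,w):
    c,s=np.cos(p[2]),np.sin(p[2]);q=w[:2]-p[:2];return np.array([c*q[0]+s*q[1],-s*q[0]+c*q[1]])*1e3
E
python3 - <<'E'
from h import *
c=pickle.load(open("w1.pkl","rb"));pd=np.array([.658,-.168,np.radians(-28.7)])
for nm,u,v,z in[("baseR",97,298,0),("baseL",502,300,0),("floorR",88,319,.02),("floorL",505,321,.02),("flapR",300,390,.066),("flapL",497,390,.066),("strTopR",360,357,.04),("strTopL",421,357,.04),("strBotR",363,341,.028),("strBotL",418,341,.028),("railR far",377,408,.044),("railL far",409,408,.044),("railRnear",379,358,.044),("railLnear",406,358,.044),("hingeL",510,505,.12),("hingeR",270,505,.12)]:
    w=wray(c,big(u,v),z);print(nm,np.round(w*1e3),np.round(toD(pd,w)))
E
```

```text
baseR [ 522. -249.    0.] [ -81. -136.]
baseL [654.  -8.   0.] [-81. 138.]
floorR [ 519. -244.   20.] [ -85. -133.]
floorL [649.  -7.  20.] [-85. 137.]
flapR [ 594. -124.   66.] [-77.   8.]
flapL [651. -18.  66.] [-78. 128.]
strTopR [615. -95.  40.] [-72.  43.]
strTopL [634. -61.  40.] [-73.  82.]
strBotR [616. -94.  28.] [-73.  45.]
strBotL [633. -62.  28.] [-73.  81.]
railR far [ 680. -120.   44.] [-4. 52.]
railL far [691. -99.  44.] [-4. 76.]
railRnear [616. -82.  44.] [-78.  56.]
railLnear [624. -67.  44.] [-78.  73.]
hingeL [699. -33. 120.] [-29. 138.]
hingeR [ 629. -166.  120.] [-27. -12.]
```

```bash
python3 - <<'E'
from h import *
pd=np.array([.658,-.168,np.radians(-28.7)]);R=Rtool(-28.7,37)
a=T(pd,[-.165,.0635,.03])[0];b=T(pd,[-.038,.0635,.03])[0];print(a,b)
q,A=plan(a,R,5); plan(b,R,10,p0=q,R0=A)
E
```

```text
[ 0.54376508 -0.03306434  0.03      ] [ 0.65516264 -0.09405273  0.03      ]
[ {"delta_pos":[2.5, -1.5, 20.3],"rotation":[0.1, 0.0, 0.2]},{"delta_pos":[2.6, -1.4, 20.3],"rotation":[0.1, 0.0, 0.1]},{"delta_pos":[2.5, -1.4, 20.3],"rotation":[0.0, 0.0, 0.2]},{"delta_pos":[2.5, -1.4, 20.4],"rotation":[0.1, 0.1, 0.1]},{"delta_pos":[2.6, -1.4, 20.4],"rotation":[0.0, 0.0, 0.2]} ]
end err mm [-0.  -0.  -0.1]
[ {"delta_pos":[-10.1, 0.0, 7.6],"rotation":[0.0, 0.0, 0.0]},{"delta_pos":[-10.2, 0.0, 7.6],"rotation":[0.0, 0.0, 0.0]},{"delta_pos":[-10.1, 0.0, 7.7],"rotation":[0.0, 0.0, 0.0]},{"delta_pos":[-10.2, 0.0, 7.6],"rotation":[0.0, 0.0, 0.0]},{"delta_pos":[-10.1, 0.0, 7.7],"rotation":[0.0, 0.0, 0.0]} ]
[ {"delta_pos":[-10.2, 0.0, 7.6],"rotation":[0.0, 0.0, 0.0]},{"delta_pos":[-10.1, 0.0, 7.7],"rotation":[0.0, 0.0, 0.0]},{"delta_pos":[-10.2, 0.0, 7.6],"rotation":[0.0, 0.0, 0.0]},{"delta_pos":[-10.1, 0.0, 7.7],"rotation":[0.0, 0.0, 0.0]},{"delta_pos":[-10.2, 0.0, 7.6],"rotation":[0.0, 0.0, 0.0]} ]
end err mm [ 0. -0.  0.]
```

Emit:
move_arm([
  {"delta_pos": [2.5,-1.5,20.3],"rotation": [0.1,0,0.2]},
  {"delta_pos": [2.6,-1.4,20.3],"rotation": [0.1,0,0.1]},
  {"delta_pos": [2.5,-1.4,20.3],"rotation": [0,0,0.2]},
  {"delta_pos": [2.5,-1.4,20.4],"rotation": [0.1,0.1,0.1]},
  {"delta_pos": [2.6,-1.4,20.4],"rotation": [0,0,0.2]},
])

```text
time_s: 2.7
eef_pos: [0.5426, -0.0383, 0.0306]
eef_rot: [0.307, 0.242, 0.917, -0.079]
wrist_force: [0.4, 0.6, 0.1]
opening: 0.727
gripper_force: 0.0
```

```bash
python3 - <<'E'
from cell import observe,camera
import cv2,pickle
s=observe();c=camera("wrist");c["s"]=s;pickle.dump(c,open("w2.pkl","wb"))
print(s["eef_pos"],s["eef_rot"],s["qpos"])
cv2.imwrite("pics/w2.png",cv2.resize(c["img"],(800,600),interpolation=cv2.INTER_CUBIC)[:,:,::-1])
E
```

```text
[ 0.54264932 -0.03827223  0.03063987] [ 0.30689392  0.24223814  0.9170161  -0.07885604] [ 0.07865688 -0.41164029  2.30464355 -0.50765143  0.75638056 -0.6896632 ]
```

View pics/w2.png

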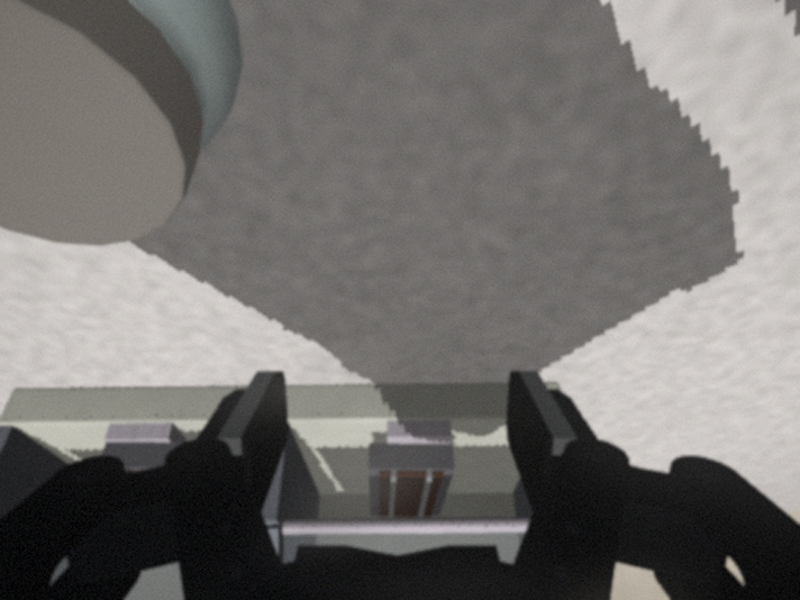

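Wrist view: the fingers' inner edges are at about x=285 and 510. The straight's front top edge runs from (369,470) to (452,470) between them, so I am slightly too far to the right (-y).

```bash
python3 - <<'E'
from h import *
from cell import observe
c=pickle.load(open("w2.pkl","rb"));pd=np.array([.658,-.168,np.radians(-28.7)])
for nm,u,v,z in[("baseR",15,387,0),("baseL",553,383,0),("TopR",369,470,.04),("TopL",453,470,.04),("BotR",372,446,.028),("BotL",453,446,.028),("railR1",396,474,.044),("railL1",433,472,.044),("railR2",385,516,.044),("railL2",438,515,.044),("flap",282,528,.066),("flapL",528,527,.066)]:
    w=wray(c,big(u,v),z);print(nm,np.round(w*1e3),np.round(toD(pd,w)))
R=Rtool(-28.7,37)
s=observe();print(s["eef_pos"],toD(pd,s["eef_pos"]),"rot err deg",np.degrees(Rn.from_matrix(Robs(s).T@R).as_rotvec()))
E
```

```text
baseR [ 521. -249.    0.] [ -81. -137.]
baseL [653. -12.   0.] [-80. 135.]
TopR [617. -97.  40.] [-71.  43.]
TopL [637. -62.  40.] [-70.  82.]
BotR [618. -96.  28.] [-70.  44.]
BotL [638. -62.  28.] [-69.  83.]
railR1 [617. -83.  44.] [-77.  56.]
railL1 [624. -67.  44.] [-79.  72.]
railR2 [ 677. -123.   44.] [-5. 48.]
railL2 [690. -97.  44.] [-6. 78.]
flap [ 597. -129.   66.] [-72.   5.]
flapL [651. -34.  66.] [-71. 114.]
[ 0.54210283 -0.03878091  0.02801702] [-163.71279897   57.68748306] rot err deg [-0.3833835  -0.18672334 -0.76673277]
```

```bash
python3 - <<'E'
from h import *
pd=np.array([.658,-.168,np.radians(-28.7)]);R=Rtool(-28.7,37)
plan(T(pd,[-.150,.063,.031])[0],R,3)
E
```

```text
[ {"delta_pos":[-4.2, 1.8, 1.9],"rotation":[-0.1, -0.1, -0.3]},{"delta_pos":[-4.3, 1.8, 2.0],"rotation":[-0.1, 0.0, -0.2]},{"delta_pos":[-4.2, 1.9, 1.9],"rotation":[-0.2, -0.1, -0.3]} ]
end err mm [0.  0.1 0. ]
```

Emit:
move_arm([
  {"delta_pos": [-4.2,1.8,1.9],"rotation": [-0.1,-0.1,-0.3]},
  {"delta_pos": [-4.3,1.8,2],"rotation": [-0.1,0,-0.2]},
  {"delta_pos": [-4.2,1.9,1.9],"rotation": [-0.2,-0.1,-0.3]},
  {"delta_pos": [0,0,0],"rotation": [0,0,0]},
  {"delta_pos": [0,0,0],"rotation": [0,0,0]},
])

```text
time_s: 3.38
eef_pos: [0.557, -0.0398, 0.0344]
eef_rot: [0.309, 0.235, 0.918, -0.078]
wrist_force: [-0.8, -0.5, 0.3]
opening: 0.728
gripper_force: 0.0
```

```bash
python3 - <<'E'
from h import *
from cell import observe
pd=np.array([.658,-.168,np.radians(-28.7)]);R=Rtool(-28.7,37)
s=observe();print(s["eef_pos"],toD(pd,s["eef_pos"]),"rot err deg",np.degrees(Rn.from_matrix(Robs(s).T@R).as_rotvec()))
plan(T(pd,[-.038,.063,.030])[0],R,10)
E
```

```text
[ 0.55703626 -0.03982569  0.03442401] [-150.1122733    63.94244566] rot err deg [0.10106821 0.16040424 0.01929285]
[ {"delta_pos":[-8.7, -0.1, 7.1],"rotation":[0.0, 0.0, 0.0]},{"delta_pos":[-8.7, -0.1, 7.1],"rotation":[0.0, 0.0, 0.0]},{"delta_pos":[-8.7, -0.1, 7.1],"rotation":[0.0, 0.0, 0.0]},{"delta_pos":[-8.7, -0.1, 7.1],"rotation":[0.0, 0.0, 0.0]},{"delta_pos":[-8.6, -0.1, 7.1],"rotation":[0.0, 0.0, 0.0]} ]
[ {"delta_pos":[-8.7, -0.1, 7.1],"rotation":[0.0, 0.0, 0.0]},{"delta_pos":[-8.6, -0.1, 7.2],"rotation":[0.0, 0.0, 0.0]},{"delta_pos":[-8.7, -0.1, 7.1],"rotation":[0.0, 0.1, 0.0]},{"delta_pos":[-8.6, -0.1, 7.2],"rotation":[0.1, 0.0, 0.0]},{"delta_pos":[-8.7, -0.2, 7.1],"rotation":[0.0, 0.1, 0.0]} ]
end err mm [-0. -0.  0.]
```

Emit:
move_arm([
  {"delta_pos": [-8.7,-0.1,7.1],"rotation": [0,0,0]},
  {"delta_pos": [-8.7,-0.1,7.1],"rotation": [0,0,0]},
  {"delta_pos": [-8.7,-0.1,7.1],"rotation": [0,0,0]},
  {"delta_pos": [-8.7,-0.1,7.1],"rotation": [0,0,0]},
  {"delta_pos": [-8.6,-0.1,7.1],"rotation": [0,0,0]},
])

```text
time_s: 4.0
eef_pos: [0.6067, -0.0677, 0.0321]
eef_rot: [0.309, 0.235, 0.918, -0.078]
wrist_force: [0.3, 0.1, 0.7]
opening: 0.727
gripper_force: 0.0
```

```bash
python3 - <<'E'
from h import *
from cell import observe
pd=np.array([.658,-.168,np.radians(-28.7)]);R=Rtool(-28.7,37)
s=observe();print(s["eef_pos"],toD(pd,s["eef_pos"]),s["wrist_force"],"rot err deg",np.degrees(Rn.from_matrix(Robs(s).T@R).as_rotvec()))
plan(T(pd,[-.038,.063,.030])[0],R,7)
E
```

```text
[ 0.60673487 -0.06765115  0.03207755] [-93.15689419  63.40189086] [0.33061523 0.12007288 0.65016485] rot err deg [0.08640518 0.14563292 0.01957812]
[ {"delta_pos":[-6.1, -0.1, 5.0],"rotation":[0.0, 0.0, 0.0]},{"delta_pos":[-6.1, -0.1, 5.0],"rotation":[0.0, 0.0, 0.0]},{"delta_pos":[-6.1, -0.1, 5.0],"rotation":[0.0, 0.0, 0.0]},{"delta_pos":[-6.1, 0.0, 5.0],"rotation":[0.0, 0.0, 0.0]},{"delta_pos":[-6.1, -0.1, 5.0],"rotation":[0.0, 0.0, 0.0]} ]
[ {"delta_pos":[-6.1, 0.0, 5.0],"rotation":[0.0, 0.1, 0.0]},{"delta_pos":[-6.1, -0.1, 5.0],"rotation":[0.1, 0.0, 0.0]} ]
end err mm [-0.  -0.  -0.1]
```

Emit:
move_arm([
  {"delta_pos": [-8.7,-0.1,7.1],"rotation": [0,0,0]},
  {"delta_pos": [-8.6,-0.1,7.1],"rotation": [0,0,0]},
  {"delta_pos": [-8.7,-0.1,7.1],"rotation": [0,0,0]},
  {"delta_pos": [-8.6,-0.1,7.1],"rotation": [0,0.1,0]},
  {"delta_pos": [-8.1,-0.1,6.7],"rotation": [0,0,0]},
])

```text
time_s: 4.62
eef_pos: [0.6549, -0.0944, 0.0299]
eef_rot: [0.308, 0.235, 0.919, -0.078]
wrist_force: [-1.8, 0.8, -2.1]
opening: 0.729
gripper_force: 0.7
```

```bash
python3 - <<'E'
from h import *
from cell import observe,camera
import cv2
pd=np.array([.658,-.168,np.radians(-28.7)]);R=Rtool(-28.7,37)
c=camera("wrist");s=observe();c["s"]=s;pickle.dump(c,open("w3.pkl","wb"));print(s["eef_pos"],toD(pd,s["eef_pos"]),s["wrist_force"],"rot err deg",np.degrees(Rn.from_matrix(Robs(s).T@R).as_rotvec()))
cv2.imwrite("pics/w3.png",cv2.resize(c["img"],(800,600),interpolation=cv2.INTER_CUBIC)[:,:,::-1])
plan(T(pd,[-.038,.063,.030])[0],R,1)
E
```

```text
[ 0.65555091 -0.0947773   0.03000116] [-37.31146942  63.05090147] [-1.33369219 -0.17651844 -0.39334791] rot err deg [0.09313824 0.06093938 0.02183071]
[ {"delta_pos":[0.6, -0.1, -0.4],"rotation":[0.1, 0.1, 0.0]} ]
end err mm [-0.1 -0.  -0. ]
```

View pics/w3.png

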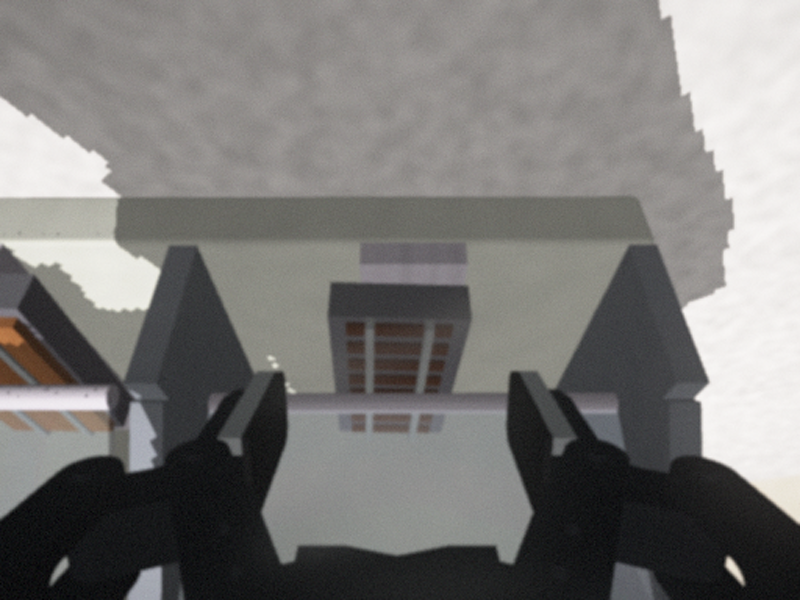

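Wrist view: the flap is pushed in and resting on the hand. The straight is centred between the fingers, with its front edge from (330,318) to (470,318) against finger inner edges at 285 and 510. Closing.

Emit:
move_arm([
  {"delta_pos": [0,0,0],"rotation": [0,0,0]},
  {"delta_pos": [0,0,0],"rotation": [0,0,0]},
  {"delta_pos": [0,0,0],"rotation": [0,0,0]},
  {"delta_pos": [0,0,0],"rotation": [0,0,0]},
  {"delta_pos": [0,0,0],"rotation": [0,0,0]},
], claw=32, force=35)

```text
time_s: 5.3
eef_pos: [0.6542, -0.094, 0.03]
eef_rot: [0.308, 0.235, 0.919, -0.078]
wrist_force: [-1.4, 1.4, -0.8]
opening: 0.375
gripper_force: 0.7
```

```bash
python3 - <<'E'
from h import *
from cell import observe
pd=np.array([.658,-.168,np.radians(-28.7)]);R=Rtool(-28.7,37)
c=pickle.load(open("w3.pkl","rb"))
for nm,u,v,z in[("TopR",330,318,.04),("TopL",470,318,.04),("BotR",331,284,.028),("BotL",469,286,.028),("base",635,197,0)]:
    w=wray(c,big(u,v),z);print(nm,np.round(w*1e3),np.round(toD(pd,w),1))
s=observe();print(s["eef_pos"],toD(pd,s["eef_pos"]),s["wrist_force"],s["gripper_force"],s["opening"]*85.4,"rot err deg",np.degrees(Rn.from_matrix(Robs(s).T@R).as_rotvec()))
p,q=s["eef_pos"],Robs(s)
p,q=plan(p+[0,0,.0015],R,1,p0=p,R0=q)
plan(T(pd,[-.168,.063,p[2]])[0],R,14,p0=p,R0=q)
E
```

```text
TopR [615. -95.  40.] [-73.1  43.1]
TopL [633. -61.  40.] [-73.1  82.5]
BotR [614. -96.  28.] [-73.2  42.6]
BotL [635. -60.  28.] [-72.2  83.2]
base [652.  -9.   0.] [-81.4 136.4]
[ 0.65423595 -0.09395941  0.03004127] [-38.85765369  63.13683012] [-1.35240401  1.37489277 -0.79556619] 0.652251445571892 31.993531206682242 rot err deg [0.10313868 0.05697197 0.02623676]
[ {"delta_pos":[-0.9, 0.0, -1.2],"rotation":[0.1, 0.1, 0.0]} ]
end err mm [-0.  0. -0.]
[ {"delta_pos":[7.4, 0.0, -5.5],"rotation":[0.0, 0.0, 0.0]},{"delta_pos":[7.4, 0.0, -5.5],"rotation":[0.0, 0.0, 0.0]},{"delta_pos":[7.4, 0.0, -5.6],"rotation":[0.0, 0.0, 0.0]},{"delta_pos":[7.4, 0.0, -5.5],"rotation":[0.0, 0.0, 0.0]},{"delta_pos":[7.4, 0.0, -5.6],"rotation":[0.0, 0.0, 0.0]} ]
[ {"delta_pos":[7.4, 0.0, -5.5],"rotation":[0.0, 0.0, 0.0]},{"delta_pos":[7.3, 0.0, -5.6],"rotation":[0.0, 0.0, 0.0]},{"delta_pos":[7.4, 0.0, -5.5],"rotation":[0.0, 0.0, 0.0]},{"delta_pos":[7.3, 0.0, -5.6],"rotation":[0.0, 0.0, 0.0]},{"delta_pos":[7.4, 0.0, -5.5],"rotation":[0.0, 0.0, 0.0]} ]
[ {"delta_pos":[7.3, 0.0, -5.6],"rotation":[0.0, 0.0, 0.0]},{"delta_pos":[7.4, 0.0, -5.5],"rotation":[0.0, 0.0, 0.0]},{"delta_pos":[7.3, 0.0, -5.6],"rotation":[0.0, 0.0, 0.0]},{"delta_pos":[7.4, -0.1, -5.5],"rotation":[0.0, 0.0, 0.0]} ]
end err mm [ 0. -0. -0.]
```

```bash
python3 - <<'E'
from h import *
from cell import observe,camera
import cv2
s=observe();c=camera("wrist");c["s"]=s;pickle.dump(c,open("w4.pkl","wb"))
cv2.imwrite("pics/w4.png",cv2.resize(c["img"][150:384,120:390],(800,693),interpolation=cv2.INTER_CUBIC)[:600,:,::-1])
E
```

```text
(no output)
```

View pics/w4.png

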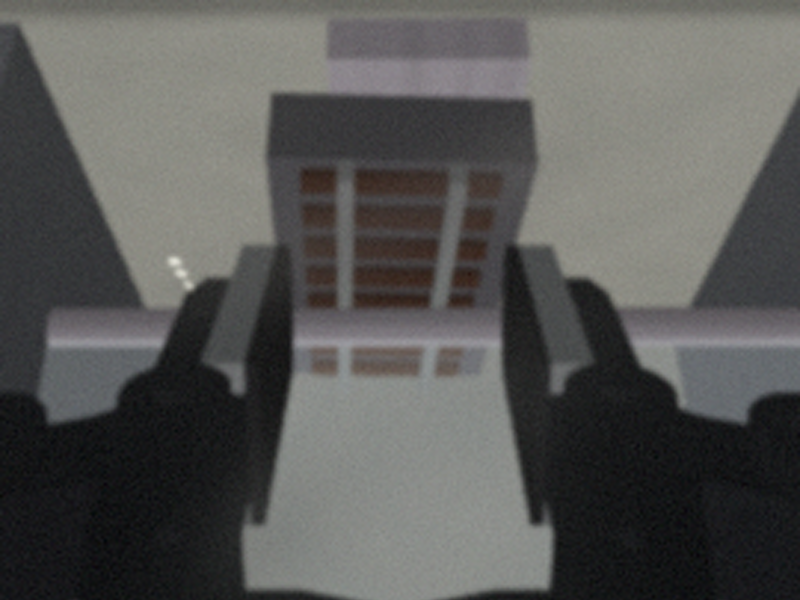

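Wrist view: the fingers closed to 32 mm over the section's edges without gripping. By their apparent size the tips are about 25 mm behind the nominal TCP, above the 12 mm sides. I'll reopen and feel downward in small, force-checked steps.

Emit:
move_arm([
  {"delta_pos": [0,0,0],"rotation": [0,0,0]},
  {"delta_pos": [0,0,0],"rotation": [0,0,0]},
  {"delta_pos": [0,0,0],"rotation": [0,0,0]},
  {"delta_pos": [0.8,0,3.2],"rotation": [0,0,0]},
  {"delta_pos": [0.8,0,3.2],"rotation": [0,0,0]},
], claw=60)

```text
time_s: 5.98
eef_pos: [0.657, -0.0953, 0.0242]
eef_rot: [0.308, 0.234, 0.919, -0.078]
wrist_force: [0.3, -0.2, 3.9]
opening: 0.703
gripper_force: 1.6
```

```bash
python3 - <<'E'
from cell import observe
from h import *
s=observe();print(s["eef_pos"],toD([.658,-.168,np.radians(-28.7)],s["eef_pos"]),s["wrist_force"],s["ft_torque"],s["opening"]*85.4)
E
```

```text
[ 0.65700831 -0.09531592  0.02421169] [-35.77445852  63.27832932] [ 0.34447478 -0.16696581  3.87572628] [-0.00018317 -0.02187981 -0.04191635] 60.03861378266136
```

Emit:
move_arm([
  {"delta_pos": [0,0,0],"rotation": [0,0,0]},
  {"delta_pos": [0,0,0],"rotation": [0,0,0]},
  {"delta_pos": [0,0,0],"rotation": [0,0,0]},
  {"delta_pos": [0,0,0],"rotation": [0,0,0]},
  {"delta_pos": [0,0,0],"rotation": [0,0,0]},
])

```text
time_s: 6.6
eef_pos: [0.6565, -0.0952, 0.0239]
eef_rot: [0.308, 0.235, 0.919, -0.078]
wrist_force: [-1.5, 1.1, 1.0]
opening: 0.706
gripper_force: 0.6
```

```bash
python3 - <<'E'
from cell import observe,camera
from h import *
import cv2
s=observe();c=camera("wrist");c["s"]=s;pickle.dump(c,open("w5.pkl","wb"));print(s["eef_pos"],toD([.658,-.168,np.radians(-28.7)],s["eef_pos"]),s["wrist_force"],s["ft_torque"],s["gripper_force"],s["opening"]*85.4)
# section front edge: column profile of the grey levels down the section's middle, w3 against w5
a=pickle.load(open("w3.pkl","rb"))["img"]; b=c["img"]
for im in(a,b): print(im[140:230:3,232:240].mean((1,2)).astype(int).tolist()); print(im[195,195:320:4].mean(1).astype(int).tolist())
E
```

```text
[ 0.65650929 -0.09524942  0.02391712] [-36.24411419  63.09701858] [-1.51964734  1.13670891  1.0011472 ] [0.25226497 0.33102057 0.08704184] 0.5795529764145613 60.31317649568292
[104, 103, 103, 102, 109, 113, 105, 104, 104, 103, 135, 138, 138, 134, 64, 57, 56, 56, 58, 57, 56, 74, 76, 74, 92, 97, 93, 92, 92, 96]
[137, 136, 133, 137, 64, 58, 59, 54, 56, 59, 56, 54, 56, 55, 56, 56, 60, 56, 58, 58, 63, 66, 61, 63, 61, 68, 71, 132, 136, 138, 135, 131]
[104, 104, 103, 103, 104, 104, 105, 116, 105, 105, 105, 105, 111, 139, 139, 138, 127, 57, 57, 57, 56, 56, 59, 59, 71, 81, 80, 90, 96, 94]
[136, 135, 137, 137, 56, 56, 55, 54, 55, 56, 56, 59, 57, 56, 57, 56, 54, 59, 58, 59, 58, 64, 63, 62, 67, 63, 71, 128, 135, 134, 129, 135]
```

Emit:
move_arm([
  {"delta_pos": [0.8,0,3.2],"rotation": [0,0,0]},
  {"delta_pos": [0.8,0,3.2],"rotation": [0,0,0]},
  {"delta_pos": [0,0,0],"rotation": [0,0,0]},
  {"delta_pos": [0,0,0],"rotation": [0,0,0]},
  {"delta_pos": [0,0,0],"rotation": [0,0,0]},
])

```text
time_s: 7.28
eef_pos: [0.6586, -0.0965, 0.0176]
eef_rot: [0.308, 0.235, 0.919, -0.078]
wrist_force: [-1.8, 0.4, -1.9]
opening: 0.702
gripper_force: 0.8
```

Still no contact at a depth where nominal tips would already be through the floor, so the tips really do sit further back. Two more steps, then close.

Emit:
move_arm([
  {"delta_pos": [0.8,0,3.2],"rotation": [0,0,0]},
  {"delta_pos": [0.4,0,1.6],"rotation": [0,0,0]},
  {"delta_pos": [0,0,0],"rotation": [0,0,0]},
  {"delta_pos": [0,0,0],"rotation": [0,0,0]},
  {"delta_pos": [0,0,0],"rotation": [0,0,0]},
])

```text
time_s: 7.9
eef_pos: [0.6604, -0.0974, 0.0132]
eef_rot: [0.308, 0.235, 0.919, -0.078]
wrist_force: [-1.4, 1.3, -1.9]
opening: 0.701
gripper_force: 1.3
```

Emit:
move_arm([
  {"delta_pos": [0,0,0],"rotation": [0,0,0]},
  {"delta_pos": [0,0,0],"rotation": [0,0,0]},
  {"delta_pos": [0,0,0],"rotation": [0,0,0]},
  {"delta_pos": [0,0,0],"rotation": [0,0,0]},
  {"delta_pos": [0,0,0],"rotation": [0,0,0]},
], claw=32, force=35)

```text
time_s: 8.52
eef_pos: [0.6608, -0.0974, 0.0138]
eef_rot: [0.308, 0.235, 0.919, -0.078]
wrist_force: [-3.6, 2.6, 5.4]
opening: 0.448
gripper_force: 35.8
```

Gripped: 38 mm opening and 36 N on the pads. Raise 1.5 mm and draw the section out level.

Emit:
move_arm([
  {"delta_pos": [-0.9,0,-1.2],"rotation": [0,0,0]},
  {"delta_pos": [0,0,0],"rotation": [0,0,0]},
  {"delta_pos": [4,0,-3],"rotation": [0,0,0]},
  {"delta_pos": [6.4,0,-4.8],"rotation": [0,0,0]},
  {"delta_pos": [7.2,0,-5.4],"rotation": [0,0,0]},
])

```text
time_s: 9.15
eef_pos: [0.6408, -0.0866, 0.015]
eef_rot: [0.308, 0.235, 0.919, -0.078]
wrist_force: [-1.0, 1.3, -1.3]
opening: 0.446
gripper_force: 35.7
```

```bash
python3 - <<'E'
from cell import observe
from h import *
s=observe();print(s["eef_pos"],toD([.658,-.168,np.radians(-28.7)],s["eef_pos"]),s["wrist_force"],s["gripper_force"],s["opening"]*85.4)
E
```

```text
[ 0.64079718 -0.08663687  0.01500544] [-54.1618753   63.10615343] [-1.02507388  1.30519343 -1.33395821] 35.72444649558747 38.13013824116945
```

Emit:
move_arm([
  {"delta_pos": [7.4,0,-5.5],"rotation": [0,0,0]},
  {"delta_pos": [7.4,0,-5.5],"rotation": [0,0,0]},
  {"delta_pos": [7.4,0,-5.6],"rotation": [0,0,0]},
  {"delta_pos": [7.4,0,-5.6],"rotation": [0,0,0]},
  {"delta_pos": [7.4,0,-5.6],"rotation": [0,0,0]},
])

```text
time_s: 9.78
eef_pos: [0.6001, -0.0644, 0.0147]
eef_rot: [0.308, 0.235, 0.919, -0.078]
wrist_force: [-0.0, -0.0, -0.5]
opening: 0.45
gripper_force: 35.5
```

```bash
python3 - <<'E'
from cell import observe
from h import *
s=observe();print(s["eef_pos"],toD([.658,-.168,np.radians(-28.7)],s["eef_pos"]),s["wrist_force"],s["gripper_force"],s["opening"]*85.4)
E
```

```text
[ 0.60005541 -0.0644304   0.01467933] [-100.5624293    63.01932186] [-0.02816112 -0.04590769 -0.5182936 ] 35.478056862484664 38.419022239334424
```

Emit:
move_arm([
  {"delta_pos": [7.4,0,-5.6],"rotation": [0,0,0]},
  {"delta_pos": [7.4,0,-5.6],"rotation": [0,0,0]},
  {"delta_pos": [7.4,0,-5.6],"rotation": [0,0,0]},
  {"delta_pos": [7.4,0,-5.6],"rotation": [0,0,0]},
  {"delta_pos": [7.4,0,-5.6],"rotation": [0,0,0]},
])

```text
time_s: 10.4
eef_pos: [0.5593, -0.0422, 0.0147]
eef_rot: [0.308, 0.235, 0.919, -0.078]
wrist_force: [0.1, 0.2, -0.9]
opening: 0.449
gripper_force: 35.5
```

```bash
python3 - <<'E'
from cell import observe,camera
from h import *
import cv2
pd=[.658,-.168,np.radians(-28.7)]
s=observe();c=camera("wrist");c["s"]=s;pickle.dump(c,open("w6.pkl","wb"))
print(s["eef_pos"],toD(pd,s["eef_pos"]),s["wrist_force"],s["gripper_force"])
cv2.imwrite("pics/w6.png",cv2.resize(c["img"],(800,600),interpolation=cv2.INTER_CUBIC)[:,:,::-1])
E
```

```text
[ 0.55930003 -0.04219899  0.01469278] [-146.98690079   62.94783005] [ 0.06412142  0.19652297 -0.93916721] 35.47764197224751
```

View pics/w6.png

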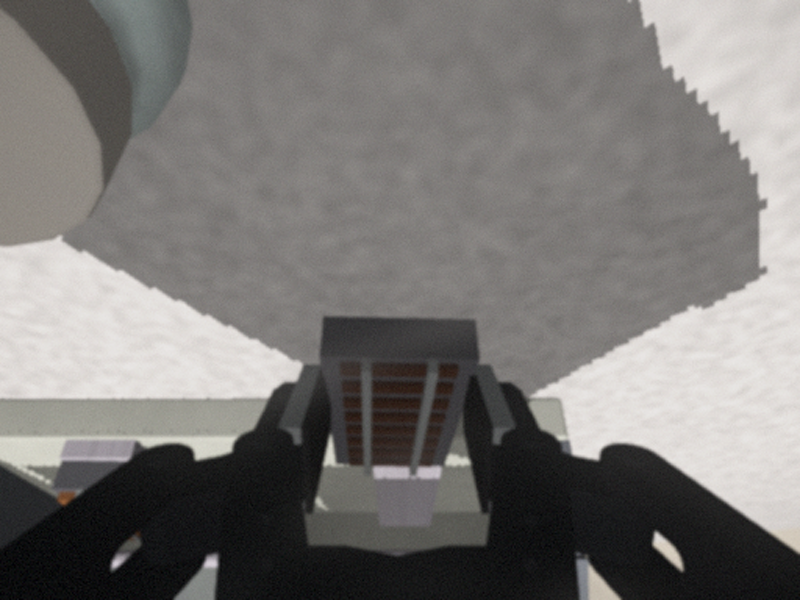

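Wrist view: the straight is out and level in the grip. Its front end has bottom corners (322,318) and (476,320) and top corners (322,361) and (478,361); the rear top is at y≈466 between x=345 and 452. The flap has closed behind it.

```bash
python3 - <<'E'
from h import *
c=pickle.load(open("w6.pkl","rb"));s=c["s"];R=Robs(s);p=s["eef_pos"]
pd=np.array([.658,-.168,np.radians(-28.7)])
zu=.0292
for nm,u,v,z in[("FbR",322,318,zu),("FbL",476,320,zu),("FtR",322,361,zu+.012),("FtL",478,361,zu+.012),("RtR",345,466,zu+.012),("RtL",452,466,zu+.012)]:
    w=wray(c,big(u,v),z); print(nm,np.round(toD(pd,w)-toD(pd,p),1))
# fit of the section pose (dx,dy,z,yaw,pitch about y) in the frame of the hand heading
from scipy.optimize import least_squares
M=np.eye(4);M[:3,:3]=R;M[:3,3]=p;M=np.linalg.inv(M@c["tool_from_camera"])
X=np.array([[-40,-20,0],[-40,20,0],[-40,-20,12],[-40,20,12],[40,-20,12],[40,20,12]])/1e3
uv=np.array([big(*a) for a in[(322,318),(476,320),(322,361),(478,361),(345,466),(452,466)]])
H=Rn.from_euler("z",-28.7,degrees=True).as_matrix()
def f(q,r=0):
    W=p+(H@(Rn.from_euler("zy",q[3:5]).apply(X)+q[:3]).T).T
    C=(W@M[:3,:3].T+M[:3,3])@c["K"].T; return (C[:,:2]/C[:,2:]-uv).ravel()
r=least_squares(f,[0,0,.015,0,0]);print(np.round(r.x[:3]*1e3,1),np.degrees(r.x[3:]),np.round(r.fun,1))
E
```

```text
FbR [-42.4 -21.1]
FbL [-41.5  20. ]
FtR [-40.6 -20.3]
FtL [-40.6  19.6]
RtR [ 38.2 -20.4]
RtL [38.2 19.5]
[-3.  -0.5 15.2] [-0.07444825  0.51072376] [ 1.1  1.3 -0.5  0.1 -1.3 -0.6  0.8 -0.6 -0.4 -0.1  0.2 -0.1]
```

```bash
python3 - <<'E'
from h import *
R1=Rtool(-28.7,37);R2=Rtool(22.5,37);g=np.array([.557,.2032])
u=Rtool(22.5,0);m=np.array([[np.cos(np.radians(22.5)),-np.sin(np.radians(22.5))],[np.sin(np.radians(22.5)),np.cos(np.radians(22.5))]])
t=np.r_[g+m@[.002,.0004],.075]
from cell import observe
p=observe()["eef_pos"];q,A=plan(p+[0,0,.075],R1,5)
q,A=plan(t,R2,12,p0=q,R0=A)
E
```

```text
[ {"delta_pos":[-9.0, 0.0, -12.0],"rotation":[0.0, 0.0, 0.0]},{"delta_pos":[-9.0, 0.0, -12.0],"rotation":[0.0, 0.0, 0.0]},{"delta_pos":[-9.1, 0.0, -12.0],"rotation":[0.0, 0.0, 0.0]},{"delta_pos":[-9.0, 0.0, -11.9],"rotation":[0.0, 0.0, 0.0]},{"delta_pos":[-9.1, 0.1, -12.0],"rotation":[0.1, 0.0, 0.0]} ]
end err mm [0. 0. 0.]
[ {"delta_pos":[8.6, 18.0, -5.0],"rotation":[-2.6, 0.0, -3.4]},{"delta_pos":[7.5, 18.7, -4.1],"rotation":[-2.6, 0.0, -3.4]},{"delta_pos":[6.4, 19.3, -3.3],"rotation":[-2.6, 0.0, -3.4]},{"delta_pos":[5.2, 19.7, -2.4],"rotation":[-2.6, 0.0, -3.4]},{"delta_pos":[4.0, 20.1, -1.5],"rotation":[-2.6, 0.0, -3.4]} ]
[ {"delta_pos":[2.8, 20.3, -0.6],"rotation":[-2.5, 0.0, -3.4]},{"delta_pos":[1.6, 20.5, 0.3],"rotation":[-2.6, 0.0, -3.4]},{"delta_pos":[0.4, 20.5, 1.3],"rotation":[-2.5, 0.0, -3.4]},{"delta_pos":[-0.8, 20.4, 2.2],"rotation":[-2.6, 0.0, -3.4]},{"delta_pos":[-2.0, 20.2, 3.1],"rotation":[-2.6, 0.0, -3.4]} ]
[ {"delta_pos":[-3.2, 19.9, 4.0],"rotation":[-2.5, 0.0, -3.4]},{"delta_pos":[-4.4, 19.6, 4.8],"rotation":[-2.6, 0.1, -3.4]} ]
end err mm [-0.1  0.   0. ]
```

Emit:
move_arm([
  {"delta_pos": [-9,0,-12],"rotation": [0,0,0]},
  {"delta_pos": [-9,0,-12],"rotation": [0,0,0]},
  {"delta_pos": [-9.1,0,-12],"rotation": [0,0,0]},
  {"delta_pos": [-9,0,-11.9],"rotation": [0,0,0]},
  {"delta_pos": [-9.1,0.1,-12],"rotation": [0.1,0,0]},
])

```text
time_s: 11.08
eef_pos: [0.5599, -0.0426, 0.091]
eef_rot: [0.308, 0.235, 0.919, -0.079]
wrist_force: [0.6, -0.7, -1.1]
opening: 0.446
gripper_force: 35.4
```

Emit:
move_arm([
  {"delta_pos": [8.6,18,-5],"rotation": [-2.6,0,-3.4]},
  {"delta_pos": [7.5,18.7,-4.1],"rotation": [-2.6,0,-3.4]},
  {"delta_pos": [6.4,19.3,-3.3],"rotation": [-2.6,0,-3.4]},
  {"delta_pos": [5.2,19.7,-2.4],"rotation": [-2.6,0,-3.4]},
  {"delta_pos": [4,20.1,-1.5],"rotation": [-2.6,0,-3.4]},
])

```text
time_s: 11.7
eef_pos: [0.5598, 0.0608, 0.0843]
eef_rot: [0.317, 0.059, 0.946, -0.019]
wrist_force: [-0.2, 0.1, -1.4]
opening: 0.452
gripper_force: 35.5
```

Emit:
move_arm([
  {"delta_pos": [2.8,20.3,-0.6],"rotation": [-2.5,0,-3.4]},
  {"delta_pos": [1.6,20.5,0.3],"rotation": [-2.6,0,-3.4]},
  {"delta_pos": [0.4,20.5,1.3],"rotation": [-2.5,0,-3.4]},
  {"delta_pos": [-0.8,20.4,2.2],"rotation": [-2.6,0,-3.4]},
  {"delta_pos": [-2,20.2,3.1],"rotation": [-2.6,0,-3.4]},
])

```text
time_s: 12.32
eef_pos: [0.5599, 0.1634, 0.0781]
eef_rot: [0.316, -0.117, 0.941, 0.04]
wrist_force: [-0.2, 0.3, -0.7]
opening: 0.45
gripper_force: 35.5
```

Emit:
move_arm([
  {"delta_pos": [-3.2,19.9,4],"rotation": [-2.5,0,-3.4]},
  {"delta_pos": [-4.4,19.6,4.8],"rotation": [-2.6,0.1,-3.4]},
  {"delta_pos": [0,0,0],"rotation": [0,0,0]},
  {"delta_pos": [0,0,0],"rotation": [0,0,0]},
  {"delta_pos": [0,0,0],"rotation": [0,0,0]},
])

```text
time_s: 12.95
eef_pos: [0.5599, 0.2033, 0.0754]
eef_rot: [0.311, -0.184, 0.93, 0.062]
wrist_force: [-0.5, 0.1, -1.3]
opening: 0.447
gripper_force: 35.5
```

```bash
python3 - <<'E'
from cell import observe,camera
from h import *
import cv2
s=observe();c=camera("wrist");c["s"]=s;pickle.dump(c,open("w7.pkl","wb"))
print(s["eef_pos"],s["qpos"],s["wrist_force"],s["gripper_force"],"rot err",np.degrees(Rn.from_matrix(Robs(s).T@Rtool(22.5,37)).as_rotvec()))
cv2.imwrite("pics/w7.png",cv2.resize(c["img"],(800,600),interpolation=cv2.INTER_CUBIC)[:,:,::-1])
E
```

```text
[0.55985394 0.20334437 0.07536168] [ 0.26439971 -0.3970882   2.2168883   0.12193814  0.68344598 -1.76689249] [-0.46897283  0.11529299 -1.33703389] 35.45868622139096 rot err [-0.01200727  0.00929989 -0.07424472]
```

View pics/w7.png

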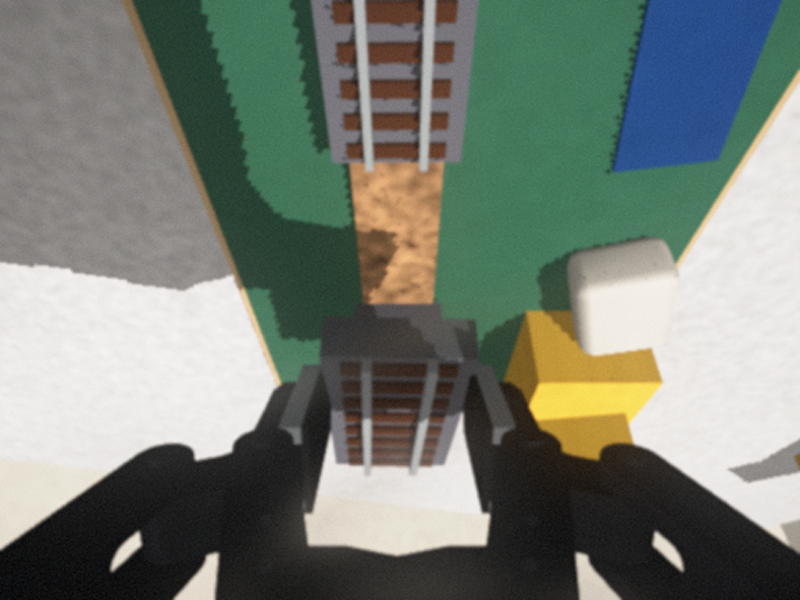

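Wrist view: the near track's end is at (331,162) to (463,162), with its side edges running up to (313,0) and (479,0). The bare cork is ahead of it, and the section is unchanged in the grip.

```bash
python3 - <<'E'
from h import *
c=pickle.load(open("w7.pkl","rb"));p=c["s"]["eef_pos"]
P=lambda u,v,z:wray(c,big(u,v),z)
E=[P(331,162,.036),P(463,162,.036)];B=[P(313,0,.036),P(479,0,.036)];K=[P(352,200,.024),P(443,200,.024),P(363,300,.024),P(436,300,.024)]
print(np.round(np.array(E+B+K)*1e3,1))
ang=lambda a,b:np.degrees(np.arctan2(*(b-a)[1::-1]))
print("yaw L,R,mid",ang(B[0],E[0]),ang(B[1],E[1]),ang((B[0]+B[1])/2,(E[0]+E[1])/2),"end edge",ang(E[0],E[1])-90,"width",np.linalg.norm(E[0]-E[1]),np.linalg.norm(B[0]-B[1]),"rails",P(369,168,.04),P(425,170,.04))
m=(E[0]+E[1])/2
for y in(22.,22.5,23.):
    print(y,"gap",m[:2]+.046*np.array([np.cos(np.radians(y)),np.sin(np.radians(y))]))
print("cork mids",ang((K[0]+K[1])/2,(K[2]+K[3])/2))
E
```

```text
[[520.9 165.2  36. ]
 [505.1 203.5  36. ]
 [475.2 146.9  36. ]
 [460.  183.9  36. ]
 [544.8 179.5  24. ]
 [532.  210.5  24. ]
 [602.3 204.2  24. ]
 [589.5 235.4  24. ]]
yaw L,R,mid 21.842181980180044 23.533959893956872 22.688166922914768 end edge 22.37174290077978 width 0.04145543135012586 0.04000198709376861 rails [0.51537985 0.17600237 0.04      ] [0.50952813 0.19229253 0.04      ]
22.0 gap [0.55564844 0.2015889 ]
22.5 gap [0.55549644 0.20196043]
23.0 gap [0.55534121 0.20233063]
cork mids 23.294291323450192
```

```bash
cat >go.py <<'E'
import sys
from h import *
z,n=float(sys.argv[1]),int(sys.argv[2]);y=np.radians(22.6);m=np.array([[np.cos(y),-np.sin(y)],[np.sin(y),np.cos(y)]])
t=np.r_[np.array([.5557,.2022])+m@[.002,.0004],z];R=Rtool(22.6,37)
from cell import observe
s=observe();print("err mm module",np.round(m.T@(s["eef_pos"][:2]-t[:2])*1e3,2),"z",s["eef_pos"][2],"F",s["wrist_force"].round(1),"rot",np.degrees(Rn.from_matrix(Robs(s).T@R).as_rotvec()).round(2))
plan(t,R,n)
E
python3 go.py .015 8
```

```text
err mm module [ 2.3  -0.87] z 0.07536630977464812 F [0.  0.5 0.2] rot [-0.06  0.01 -0.15]
[ {"delta_pos":[4.8, 0.1, 5.9],"rotation":[0.0, 0.0, 0.0]},{"delta_pos":[4.8, 0.1, 5.8],"rotation":[0.0, 0.0, 0.0]},{"delta_pos":[4.8, 0.1, 5.9],"rotation":[0.0, 0.0, 0.0]},{"delta_pos":[4.8, 0.1, 5.8],"rotation":[0.0, 0.0, 0.0]},{"delta_pos":[4.7, 0.1, 5.9],"rotation":[0.0, 0.0, 0.0]} ]
[ {"delta_pos":[4.8, 0.1, 5.8],"rotation":[0.0, 0.0, 0.0]},{"delta_pos":[4.7, 0.1, 5.9],"rotation":[0.0, 0.0, -0.1]},{"delta_pos":[4.8, 0.1, 5.8],"rotation":[-0.1, 0.0, 0.0]} ]
end err mm [-0. -0.  0.]
```

Emit:
move_arm([
  {"delta_pos": [4.8,0.1,5.9],"rotation": [0,0,0]},
  {"delta_pos": [4.8,0.1,5.8],"rotation": [0,0,0]},
  {"delta_pos": [4.8,0.1,5.9],"rotation": [0,0,0]},
  {"delta_pos": [4.8,0.1,5.8],"rotation": [0,0,0]},
  {"delta_pos": [4.7,0.1,5.9],"rotation": [0,0,0]},
])

```text
time_s: 13.62
eef_pos: [0.5582, 0.2037, 0.0367]
eef_rot: [0.311, -0.185, 0.93, 0.062]
wrist_force: [0.0, 0.6, -1.3]
opening: 0.455
gripper_force: 35.5
```

Emit:
move_arm([
  {"delta_pos": [4.8,0.1,5.8],"rotation": [0,0,0]},
  {"delta_pos": [4.7,0.1,5.9],"rotation": [0,0,-0.1]},
  {"delta_pos": [4.8,0.1,5.8],"rotation": [-0.1,0,0]},
  {"delta_pos": [0,0,0],"rotation": [0,0,0]},
  {"delta_pos": [0,0,0],"rotation": [0,0,0]},
])

```text
time_s: 14.25
eef_pos: [0.5575, 0.2037, 0.0151]
eef_rot: [0.311, -0.186, 0.93, 0.063]
wrist_force: [0.3, 0.8, -0.3]
opening: 0.452
gripper_force: 35.4
```

```bash
python3 go.py .0115 3
```

```text
err mm module [0.24 0.28] z 0.015075452390138668 F [ 0.3  0.8 -0.3] rot [ 0.07  0.02 -0.01]
[ {"delta_pos":[0.8, -0.1, 0.9],"rotation":[0.0, 0.0, 0.0]},{"delta_pos":[0.8, -0.1, 0.9],"rotation":[0.0, 0.0, 0.0]},{"delta_pos":[0.7, -0.1, 0.9],"rotation":[0.1, 0.0, 0.0]} ]
end err mm [ 0. -0.  0.]
```

Emit:
move_arm([
  {"delta_pos": [0.8,-0.1,0.9],"rotation": [0,0,0]},
  {"delta_pos": [0.8,-0.1,0.9],"rotation": [0,0,0]},
  {"delta_pos": [0.7,-0.1,0.9],"rotation": [0,0,0]},
  {"delta_pos": [0,0,0],"rotation": [0,0,0]},
  {"delta_pos": [0,0,0],"rotation": [0,0,0]},
])

```text
time_s: 14.88
eef_pos: [0.5573, 0.2033, 0.0113]
eef_rot: [0.311, -0.186, 0.93, 0.063]
wrist_force: [0.3, -0.2, -1.4]
opening: 0.448
gripper_force: 35.5
```

Emit:
move_arm([
  {"delta_pos": [0.3,0,0.4],"rotation": [0,0,0]},
  {"delta_pos": [0.3,0,0.4],"rotation": [0,0,0]},
  {"delta_pos": [0,0,0],"rotation": [0,0,0]},
  {"delta_pos": [0,0,0],"rotation": [0,0,0]},
  {"delta_pos": [0,0,0],"rotation": [0,0,0]},
])

```text
time_s: 15.5
eef_pos: [0.5573, 0.2033, 0.0103]
eef_rot: [0.311, -0.186, 0.93, 0.063]
wrist_force: [-0.3, 0.7, -0.7]
opening: 0.449
gripper_force: 35.5
```

```bash
cat >chk.py <<'E'
from h import *
from cell import observe,camera
import cv2
s=observe();c=camera("wrist");R=Robs(s);M=np.eye(4);M[:3,:3]=R;M[:3,3]=s["eef_pos"];M=np.linalg.inv(M@c["tool_from_camera"])
y=np.radians(22.6);gx,gy=np.meshgrid(np.arange(-100,60,.5),np.arange(-30,30,.5))
def rect(z):
    W=T([.5557,.2022,y],np.c_[gx.ravel()/1e3,gy.ravel()/1e3,np.full(gx.size,z)]);C=(W@M[:3,:3].T+M[:3,3])@c["K"].T;q=(C[:,:2]/C[:,2:]).astype(np.float32)
    return cv2.remap(c["img"],q[:,0].reshape(gx.shape),q[:,1].reshape(gx.shape),cv2.INTER_LINEAR)
im=rect(.040);cv2.imwrite("pics/rect.png",cv2.resize(im,None,fx=2,fy=2)[:,:,::-1])
g=im.mean(2);ys=np.arange(-30,30,.5)
for x0 in(-85,-75,-65,-55,-35,-25,-15,-5,5):
    pr=g[:,(x0+100)*2:(x0+110)*2].mean(1);o=[]
    for a,b in((-14,-3),(3,14)):
        k=(ys>=a)&(ys<=b);w=np.clip(pr[k]-np.percentile(pr[k],60),0,None);o.append((w*ys[k]).sum()/w.sum())
    print(x0,np.round(o,1),"mid",round(sum(o)/2,2))
print("x profile between rails",[(int(x),int(v)) for x,v in zip(np.arange(-60,-30,1),g[52:68,80:140:2].mean(0))])
E
python3 chk.py
```

```text
-85 [-8.8  8.1] mid -0.36
-75 [-8.7  8.1] mid -0.32
-65 [-8.5  8.1] mid -0.21
-55 [-8.6  8.1] mid -0.27
-35 [-7.7  9.2] mid 0.79
-25 [-8.   8.9] mid 0.45
-15 [-8.3  8.5] mid 0.12
-5 [-8.7  8.3] mid -0.21
5 [-9.1  7.9] mid -0.57
x profile between rails [(-60, 122), (-59, 88), (-58, 64), (-57, 70), (-56, 76), (-55, 72), (-54, 65), (-53, 63), (-52, 67), (-51, 69), (-50, 68), (-49, 67), (-48, 67), (-47, 69), (-46, 74), (-45, 72), (-44, 61), (-43, 50), (-42, 49), (-41, 49), (-40, 50), (-39, 49), (-38, 50), (-37, 59), (-36, 66), (-35, 60), (-34, 46), (-33, 38), (-32, 38), (-31, 41)]
```

The section is yawed about −2° relative to the fixed rails. Correct that, then set it down.

Emit:
move_arm([
  {"delta_pos": [0,0.1,0],"rotation": [-0.6,0,-0.8]},
  {"delta_pos": [0,0.1,0],"rotation": [-0.6,0,-0.8]},
  {"delta_pos": [0,0,0],"rotation": [0,0,0]},
  {"delta_pos": [0,0,0],"rotation": [0,0,0]},
  {"delta_pos": [0,0,0],"rotation": [0,0,0]},
])

```text
time_s: 16.18
eef_pos: [0.5572, 0.2035, 0.0103]
eef_rot: [0.31, -0.202, 0.927, 0.068]
wrist_force: [0.3, -0.3, -1.1]
opening: 0.452
gripper_force: 35.5
```

```bash
python3 chk.py; python3 go.py .0095 2
```

```text
-85 [-8.7  8.2] mid -0.24
-75 [-8.7  8.2] mid -0.23
-65 [-8.6  8.3] mid -0.17
-55 [-8.5  8.2] mid -0.15
-35 [-8.3  8.4] mid 0.06
-25 [-8.3  8.3] mid 0.0
-15 [-8.4  8.5] mid 0.05
-5 [-8.5  8.4] mid -0.01
5 [-8.5  8.4] mid -0.05
x profile between rails [(-60, 122), (-59, 90), (-58, 67), (-57, 73), (-56, 78), (-55, 74), (-54, 67), (-53, 66), (-52, 68), (-51, 71), (-50, 70), (-49, 69), (-48, 68), (-47, 70), (-46, 73), (-45, 72), (-44, 61), (-43, 50), (-42, 48), (-41, 49), (-40, 49), (-39, 49), (-38, 50), (-37, 58), (-36, 66), (-35, 61), (-34, 47), (-33, 38), (-32, 38), (-31, 40)]
err mm module [-0.13  0.27] z 0.01026961239839682 F [ 0.2  0.5 -1.3] rot [1.27 0.   1.59]
[ {"delta_pos":[0.2, -0.1, 0.3],"rotation":[0.6, 0.0, 0.8]},{"delta_pos":[0.2, -0.2, 0.4],"rotation":[0.7, 0.0, 0.8]} ]
end err mm [-0. -0. -0.]
```

Emit:
move_arm([
  {"delta_pos": [0.3,0,0.4],"rotation": [0,0,0]},
  {"delta_pos": [0.3,0,0.4],"rotation": [0,0,0]},
  {"delta_pos": [0,0,0],"rotation": [0,0,0]},
  {"delta_pos": [0,0,0],"rotation": [0,0,0]},
  {"delta_pos": [0,0,0],"rotation": [0,0,0]},
])

```text
time_s: 16.85
eef_pos: [0.5575, 0.2036, 0.0098]
eef_rot: [0.31, -0.202, 0.926, 0.068]
wrist_force: [-1.2, 0.6, 6.1]
opening: 0.448
gripper_force: 36.2
```

Contact at the expected height (about 7 N). Release.

Emit:
move_arm([
  {"delta_pos": [0,0,0],"rotation": [0,0,0]},
  {"delta_pos": [0,0,0],"rotation": [0,0,0]},
  {"delta_pos": [0,0,0],"rotation": [0,0,0]},
  {"delta_pos": [0,0,0],"rotation": [0,0,0]},
  {"delta_pos": [0,0,0],"rotation": [0,0,0]},
], claw=58)

```text
time_s: 17.48
eef_pos: [0.5572, 0.2035, 0.0092]
eef_rot: [0.31, -0.202, 0.927, 0.068]
wrist_force: [0.4, 0.1, -0.5]
opening: 0.676
gripper_force: 0.0
```

```bash
python3 chk.py; python3 -c "
from cell import observe
s=observe();print(s['eef_pos'],s['wrist_force'],s['opening']*85.4)"
```

```text
-85 [-8.7  8.2] mid -0.24
-75 [-8.7  8.2] mid -0.22
-65 [-8.6  8.3] mid -0.16
-55 [-8.6  8.2] mid -0.23
-35 [-8.3  8.4] mid 0.05
-25 [-8.3  8.5] mid 0.1
-15 [-8.4  8.5] mid 0.02
-5 [-8.5  8.3] mid -0.08
5 [-8.6  8.3] mid -0.15
x profile between rails [(-60, 119), (-59, 87), (-58, 67), (-57, 65), (-56, 65), (-55, 65), (-54, 64), (-53, 65), (-52, 69), (-51, 70), (-50, 70), (-49, 68), (-48, 70), (-47, 75), (-46, 73), (-45, 61), (-44, 50), (-43, 49), (-42, 50), (-41, 50), (-40, 49), (-39, 51), (-38, 60), (-37, 68), (-36, 61), (-35, 48), (-34, 40), (-33, 40), (-32, 43), (-31, 44)]
[0.55718458 0.20349105 0.00926245] [ 0.56873704 -0.3989242  -0.55198833] 58.17789199453743
```

Emit:
move_arm([
  {"delta_pos": [-3,0,-4],"rotation": [0,0,0]},
  {"delta_pos": [-6,0,-8],"rotation": [0,0,0]},
  {"delta_pos": [-9,0,-12],"rotation": [0,0,0]},
  {"delta_pos": [-10,0,-14],"rotation": [0,0,0]},
  {"delta_pos": [-10,0,-14],"rotation": [0,0,0]},
])

```text
time_s: 18.15
eef_pos: [0.5565, 0.203, 0.0755]
eef_rot: [0.31, -0.202, 0.926, 0.068]
wrist_force: [0.1, -0.8, -0.3]
opening: 0.681
gripper_force: 0.0
```

Emit:
move_arm([
  {"delta_pos": [6,0,-24],"rotation": [0,0,0]},
  {"delta_pos": [8,0,-30],"rotation": [0,0,0]},
  {"delta_pos": [6,0,-24],"rotation": [0,0,0]},
  {"delta_pos": [0,0,0],"rotation": [0,0,0]},
  {"delta_pos": [0,0,0],"rotation": [0,0,0]},
])

```text
time_s: 18.77
eef_pos: [0.4994, 0.1768, 0.1241]
eef_rot: [0.31, -0.202, 0.926, 0.068]
wrist_force: [0.6, -0.1, -0.1]
opening: 0.68
gripper_force: 0.0
```

```bash
sed -i 's/range(-100,60/range(-100,120/' chk.py; cat >>chk.py <<'E'
print("x profile sides",[(int(x),int(v)) for x,v in zip(np.arange(-54,56,2),g[24:36,92:312:4].mean(0))])
for x0 in(15,25,50,60,70,80):
    pr=g[:,(x0+100)*2:(x0+110)*2].mean(1);o=[]
    for a,b in((-14,-3),(3,14)):
        k=(ys>=a)&(ys<=b);w=np.clip(pr[k]-np.percentile(pr[k],60),0,None);o.append((w*ys[k]).sum()/w.sum())
    print(x0,np.round(o,1),"mid",round(sum(o)/2,2))
E
python3 chk.py; python3 - <<'E'
from cell import camera
import cv2,pickle,numpy as np
d=pickle.load(open("c0.pkl","rb"))
for n in("scene","side"):
    a=camera(n)["img"];cv2.imwrite(f"pics/{n}_end.png",a[:,:,::-1])
    df=cv2.absdiff(a,d[n]["img"]).max(2); print(n,[(nm,int((df[y:y+h,x:x+w]>45).sum())) for nm,x,y,w,h in([("jar",280,178,32,36),("pot",170,55,40,60),("knife",250,120,75,40),("bays",190,130,40,130)] if n=="scene" else [("jar",276,208,26,28),("pot",254,100,26,50),("knife",280,175,62,32),("bays",180,140,90,95)])])
E
```

```text
-85 [-8.6  8. ] mid -0.3
-75 [-8.6  8.1] mid -0.27
-65 [-8.6  8. ] mid -0.31
-55 [-8.6  7.9] mid -0.35
-35 [-8.2  8.3] mid 0.05
-25 [-8.3  8.2] mid -0.03
-15 [-8.3  8.2] mid -0.08
-5 [-8.5  8.1] mid -0.21
5 [-8.6  8. ] mid -0.26
x profile between rails [(-60, 95), (-59, 93), (-58, 80), (-57, 59), (-56, 48), (-55, 48), (-54, 50), (-53, 53), (-52, 63), (-51, 73), (-50, 74), (-49, 67), (-48, 62), (-47, 64), (-46, 73), (-45, 83), (-44, 83), (-43, 69), (-42, 54), (-41, 49), (-40, 50), (-39, 51), (-38, 57), (-37, 70), (-36, 85), (-35, 91), (-34, 86), (-33, 67), (-32, 50), (-31, 47)]
x profile sides [(-54, 70), (-52, 75), (-50, 68), (-48, 45), (-46, 49), (-44, 57), (-42, 47), (-40, 44), (-38, 49), (-36, 67), (-34, 70), (-32, 61), (-30, 58), (-28, 60), (-26, 82), (-24, 82), (-22, 71), (-20, 70), (-18, 77), (-16, 91), (-14, 85), (-12, 71), (-10, 72), (-8, 78), (-6, 89), (-4, 84), (-2, 72), (0, 72), (2, 80), (4, 88), (6, 82), (8, 70), (10, 70), (12, 78), (14, 85), (16, 76), (18, 69), (20, 71), (22, 80), (24, 85), (26, 77), (28, 69), (30, 70), (32, 72), (34, 69), (36, 65), (38, 66), (40, 76), (42, 84), (44, 78), (46, 75), (48, 79), (50, 85), (52, 86), (54, 82)]
15 [-8.7  7.9] mid -0.36
25 [-8.7  7.8] mid -0.46
50 [-8.2  8.4] mid 0.1
60 [-8.1  8.4] mid 0.14
70 [-8.2  8.5] mid 0.15
80 [-8.1  8.5] mid 0.21
scene [('jar', 87), ('pot', 662), ('knife', 1897), ('bays', 1366)]
side [('jar', 705), ('pot', 262), ('knife', 1672), ('bays', 2325)]
```

```bash
cat >>chk.py <<'E'
print("----")
b=im[:,:,2].astype(int)
for yy in(-9,8):
    k=int((yy+30)*2);print(yy,[(x,int(b[k:k+3,(x+100)*2:(x+100)*2+2].mean())) for x in list(range(-54,-34))+list(range(34,54))])
import pickle
a0=pickle.load(open("c0.pkl","rb"))
for n,bx in(("scene",(slice(230,244,4),slice(196,226,2))),("side",(slice(200,214,4),slice(196,232,2)))):
    a1=camera(n)["img"]
    for r in range(bx[0].start,bx[0].stop,4): print(n,r,a0[n]["img"][r,bx[1]].mean(1).astype(int).tolist(),a1[r,bx[1]].mean(1).astype(int).tolist())
E
python3 chk.py|sed '1,/----/d'
```

```text
-9 [(-54, 143), (-53, 142), (-52, 140), (-51, 142), (-50, 141), (-49, 138), (-48, 136), (-47, 126), (-46, 109), (-45, 98), (-44, 96), (-43, 102), (-42, 118), (-41, 132), (-40, 141), (-39, 142), (-38, 142), (-37, 144), (-36, 145), (-35, 145), (34, 131), (35, 131), (36, 128), (37, 123), (38, 113), (39, 103), (40, 94), (41, 90), (42, 89), (43, 89), (44, 91), (45, 95), (46, 103), (47, 112), (48, 118), (49, 124), (50, 127), (51, 130), (52, 131), (53, 130)]
8 [(-54, 129), (-53, 129), (-52, 132), (-51, 138), (-50, 138), (-49, 137), (-48, 134), (-47, 121), (-46, 106), (-45, 99), (-44, 98), (-43, 102), (-42, 113), (-41, 129), (-40, 139), (-39, 141), (-38, 142), (-37, 145), (-36, 148), (-35, 146), (34, 122), (35, 124), (36, 121), (37, 115), (38, 109), (39, 101), (40, 94), (41, 90), (42, 88), (43, 87), (44, 91), (45, 96), (46, 105), (47, 114), (48, 121), (49, 125), (50, 127), (51, 127), (52, 126), (53, 125)]
scene 230 [136, 129, 128, 84, 86, 81, 80, 79, 77, 77, 73, 122, 118, 69, 97] [142, 139, 135, 103, 104, 104, 104, 100, 125, 125, 129, 131, 122, 67, 103]
scene 234 [123, 146, 121, 106, 106, 10
[... 415 characters left out ...]
21, 73, 102]
side 200 [103, 63, 73, 88, 78, 84, 99, 83, 79, 77, 85, 94, 82, 95, 73, 90, 94, 87] [107, 95, 111, 117, 114, 116, 117, 119, 117, 116, 118, 121, 117, 149, 136, 153, 153, 153]
side 204 [45, 101, 93, 78, 81, 75, 79, 79, 79, 87, 86, 85, 55, 32, 34, 60, 94, 93] [48, 103, 91, 93, 121, 116, 119, 120, 114, 117, 116, 148, 132, 154, 155, 156, 154, 156]
side 208 [42, 41, 76, 105, 96, 105, 97, 81, 73, 146, 103, 39, 36, 59, 96, 87, 75, 60] [48, 46, 80, 110, 97, 113, 101, 108, 113, 152, 129, 151, 149, 154, 156, 145, 139, 110]
side 212 [45, 41, 46, 52, 106, 97, 110, 148, 105, 72, 58, 55, 93, 81, 62, 59, 74, 96] [48, 46, 48, 55, 111, 100, 116, 152, 124, 99, 83, 143, 158, 140, 115, 112, 133, 160]
```

The bar positions match the start, so the flap is shut. The straight is in line to within 0.5 mm and 1°, with both ends clear. The hand is free, so I'm handing in.

```bash
python3 -c "
from cell import job_done
print(job_done())"
```

```text
the job is handed in; nothing more can be done
None
```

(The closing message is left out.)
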